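# Load the flask rocker and put it back in service

### The job

Load the culture-flask rocker: first throw its isolator lever to off, then swing the keeper bar fully open, lay every flask that is on the bench flat in a lane of its own, centred and squarely over the lane's black mat with its cap towards the robot's side of the tray, swing the keeper bar fully shut over them, and only then throw the isolator back to on. The flasks are thin walled, so grip them gently, with no more than 15 N at each finger, and leave the tip box, bottle and beaker where they stand.

Things in the scene. Friction and masses are not known exactly. Their poses are not given: they have to be found in the camera images.
- rocker: Fixed rocking platform: grey tray 165 (x) by 360 mm (y), flat floor 45 mm above the bench; 10 mm high rims on its near and far edges only (outer faces x = -78, +87). Origin: on the bench under the middle of the lanes; x points away from the robot, y along the lanes' row. Hinge posts 22 x 12, 89 mm high at x = 72, y = +-177.5. White control pod beyond, to x = 175, 58 mm high.
- keeper (a joint): Angle of the U-shaped steel keeper (9 mm bar) hinged at the tray's far side. 0 = shut: cross bar level over the lanes' middle, centre line 34 mm above the tray floor (5 mm clear of the flasks). 1.9 = open: swung up and over, leaning 0.33 rad past vertical away from the robot. A cam snaps it to the nearer end (dead centre 0.95) and holds it; moving it takes 4 to 5 N at the bar. Hard stops.
- keeper_grip (a point): Centre of the orange sleeve (16 mm thick, 60 mm long along the bar) in the middle of the keeper's cross bar, above the gap between lane1 and lane2; moves with the keeper.
- keeper_hinge (a point): On the keeper's hinge line midway between the posts: at x = 70, z = 79 mm in the rocker's frame, line along the rocker's y. In that frame the sleeve's centre is at this point + 68 mm * (-cos a, 0, sin a) for keeper angle a.
- isolator_box: Fixed grey switch box with yellow top, 95 mm (x) by 75 mm (y) by 40 mm high, on the bench to the left or right of the platform. Origin: centre of its underside; the lever swings in its x-z plane. A red dot marks the off end of the top (-x) and a green dot the on end (+x). A stub of black plug sticks out of its +x side.
- isolator (a joint): Angle of the red isolator lever. 0 = off, leaning 0.7 rad from vertical to the box's -x (robot side, red dot); 1.4 = on, leaning 0.7 rad to +x (green dot). A cam snaps it to the nearer end (upright, 0.7, is dead centre) and holds it; moving it takes 4 to 5 N at the grip. Hard stops. It can be pushed over with closed fingers.
- isolator_grip (a point): Centre of the lever's red crosswise grip, a bar 18 mm thick and 34 mm long along the box's y, 60 mm from the hinge; moves with the lever. The stem below it is 12 mm thick.
- isolator_hinge (a point): On the lever's hinge line, 46 mm above the bench over the middle of the box (the round hinge boss, 36 mm long, reaches 55 mm above the bench).
- lane0 (a point): Middle of lane 0 of the tray (0 to 3 from -y to +y, 74 mm apart), on the tray floor where the middle of a flask's body belongs; axes as the rocker's. The lane is shown by a flat black mat, 100 mm long (x, from 62 mm on the robot side to 38 mm beyond this point) and 50 mm wide, flush with the floor.
- lane1 (a point): Middle of lane 1 of the tray (0 to 3 from -y to +y, 74 mm apart), on the tray floor where the middle of a flask's body belongs; axes as the rocker's. The lane is shown by a flat black mat, 100 mm long (x, from 62 mm on the robot side to 38 mm beyond this point) and 50 mm wide, flush with the floor.
- lane2 (a point): Middle of lane 2 of the tray (0 to 3 from -y to +y, 74 mm apart), on the tray floor where the middle of a flask's body belongs; axes as the rocker's. The lane is shown by a flat black mat, 100 mm long (x, from 62 mm on the robot side to 38 mm beyond this point) and 50 mm wide, flush with the floor.
- lane3 (a point): Middle of lane 3 of the tray (0 to 3 from -y to +y, 74 mm apart), on the tray floor where the middle of a flask's body belongs; axes as the rocker's. The lane is shown by a flat black mat, 100 mm long (x, from 62 mm on the robot side to 38 mm beyond this point) and 50 mm wide, flush with the floor.
- flask0: Culture flask 0, may be absent. Clear pinkish flat body 62 mm (x) by 40 mm (y) by 24 mm (z), with a turquoise screw cap (22 mm thick) on a neck at its -x end; 90 mm long in all, 55 to 105 g. Starts flat on the bench between the robot and the platform with its cap roughly towards the robot. Origin: centre of the flat body (12 mm above what it lies on); either broad face may be up. Thin walled.
- flask0_cap (a point): Middle of flask 0's cap, on the flask's x axis at x = -50 mm.
- flask1: Culture flask 1, may be absent. Clear pinkish flat body 62 mm (x) by 40 mm (y) by 24 mm (z), with a turquoise screw cap (22 mm thick) on a neck at its -x end; 90 mm long in all, 55 to 105 g. Starts flat on the bench between the robot and the platform with its cap roughly towards the robot. Origin: centre of the flat body (12 mm above what it lies on); either broad face may be up. Thin walled.
- flask1_cap (a point): Middle of flask 1's cap, on the flask's x axis at x = -50 mm.
- flask2: Culture flask 2, may be absent. Clear pinkish flat body 62 mm (x) by 40 mm (y) by 24 mm (z), with a turquoise screw cap (22 mm thick) on a neck at its -x end; 90 mm long in all, 55 to 105 g. Starts flat on the bench between the robot and the platform with its cap roughly towards the robot. Origin: centre of the flat body (12 mm above what it lies on); either broad face may be up. Thin walled.
- flask2_cap (a point): Middle of flask 2's cap, on the flask's x axis at x = -50 mm.
- flask3: Culture flask 3, may be absent. Clear pinkish flat body 62 mm (x) by 40 mm (y) by 24 mm (z), with a turquoise screw cap (22 mm thick) on a neck at its -x end; 90 mm long in all, 55 to 105 g. Starts flat on the bench between the robot and the platform with its cap roughly towards the robot. Origin: centre of the flat body (12 mm above what it lies on); either broad face may be up. Thin walled.
- flask3_cap (a point): Middle of flask 3's cap, on the flask's x axis at x = -50 mm.
- tip_box: Bystander: loose blue pipette-tip box 115 x 80 x 64 mm, on the other side of the platform from the isolator. Origin: centre of the underside.
- media_bottle: Bystander: loose glass bottle 60 mm thick, 105 mm tall, blue cap, at one end of the row of flasks. Origin: centre of the underside.
- beaker: Bystander: loose glass beaker 64 mm wide, 80 mm tall, at the other end of the row of flasks. Origin: centre of the underside.
Not all that is in view belongs to the job. Leave any orange or red look-alike of the flask0 alone.

How it is judged:
By the outcome, as a careful person would: the job done as asked, in the order asked, and still so for the second after the job is handed in, with the robot touching nothing.
Of flask0, flask1, flask2, flask3 only 2 to 4 are there at a start; the rules pass over those that are not, and their reading is None.
At some moment in a run one of flask0, flask1, flask2, flask3 may be knocked a few centimetres aside while the robot is not near it.
Once in a run the grip may slacken for a moment while it holds something.
It also fails if it takes over 210 s, if anything falls off the work surface, if the arm or the gripper's body presses on something with over 40 N, if the wrist force passes 120 N, or if a joint passes its speed limit or range.

### The arm

A 6-joint arm with a two-finger parallel gripper is mounted at the origin on the work surface. World frame = base frame: x ahead of the robot, y to its left, z up, the work surface at z = 0. Lengths are in m, angles in degrees, forces in N, time in s.
With the tool pointing down it reaches from about 0.375 to 0.9 m from the base axis. Payload 3.1 kg.
Tool frame: the origin (TCP) lies at the very end of the fingers, on their centre line; the grasp point (between the pads) lies 19 mm behind it; z points along the fingers, y is the line along which they close (so a half turn about z gives the same grasp; the last joint's range is limited). The gripper opens to 87 mm and grips with 3 to 60 N. Pads are 19 mm wide; open, the fingers measure 117 mm over their backs; the gripper's body (75 mm by 190 mm) begins 51 mm behind the grasp point.
Start: joints at [-84.139, 30.224, 82.088, -0, 67.689, -10.227], TCP at [0.173, -0.6, 0.223] pointing down, gripper open.
Joint ranges: [-176.69, 176.69], [-43.24, 126.21], [12.49, 139.97], [-82, 262], [0, 151.66], [-163.58, 163.58]. Speed limits (degrees/s): [159.86, 159.86, 180, 180, 180, 180].

### API

Orientations are given as a 3x3 rotation matrix whose columns are the frame's x, y, z axes.
In Python, from rig import readout, viewer, ticket gives the robot as it stands.
- The arm moves only by the tool send_rows, never from a script. Its argument "moves" is a list of rows, each a list of 6 numbers: the shift along the tool's x, y, z in units of 250 mm (1.0 is 250 mm), then the turn, a rotation vector about the tool's x, y, z in units of 90 degrees (1.0 is 90 degrees). A call has 1 to 12 rows; each row is the pose to reach, as a shift and turn from the pose commanded when the call began, along the tool's axes at that moment; what a row does not reach only later rows make up. A row lasts 1/10 s, in which the tool goes at most 50 mm and 8.59 degrees, less where a joint would pass 70% of its speed; a pose out of reach is approached as far as the arm can. A call with a number of a shift or a turn outside -1 to 1 is refused whole. A call with a gripper value outside its range is refused whole. "grip" is the opening, from 0 (shut) to 1 (fully open), set as the call begins (left out, the last holds). The fingers move at their own pace and stop on an object; the grip force is fixed at half the most. Time passes only in rows, so rows that repeat a pose let the fingers close. It gives the time, the measured TCP pose, the force, the opening and the grip force at its end, in the units of the state.
- readout.read_state(): the state, without advancing time (a new reading comes with each control period).
- viewer.capture(name): name is "scene" or "side" or "wrist"; returns (picture, depth): 384x512x3 uint8, red, green, blue; 384x512 float32, m along the optical axis (not along the pixel's ray), 0 where there is no reading.
- viewer.camera_info(name): a dict with "fx", "fy", "cx", "cy" (pixels), "R" (3x3) and "t" (3): a world point X has camera coordinates R X + t; the wrist camera has in their place "tool_from_camera" (4x4, takes a point from camera to tool coordinates, whose origin is the TCP and whose axes are the flange's). Camera axes: x right, y down, z forward; pixel columns grow to the right and rows downward; lengths in m; the calibration is good to about 2 mm. A picture is of the moment at which its call begins: read the wrist's pose just before it. camera_info takes no time and is no camera call.
- ticket.hand_in(): hands the job in; it is judged then, once.
The state is a dict: "time_s": time; "joint_positions": joint angles; "qvel": joint speeds; "tau": joint torques, N m; "position": TCP position; "tcp_rot": TCP orientation; "force": force on the tool from outside, world axes, zero at the start; "moment": the same for the moment, N m; "opening": opening from 0.0 (shut) to 1.0 (fully open); "grasp_force": force on a finger pad.
Only numpy, scipy, OpenCV 4.12 (cv2) and the standard library are available. Lean on these libraries where they do the work, as an engineer would, in place of code of your own. Each camera call takes 0.05 s, during which the arm holds its last target. There are 200 camera calls.

## Working session

There is one attempt and no reset: what is moved stays moved. The work goes in short steps, Python scripts to look and compute and a tool call to move; the robot and the scene stay as the last step left them, time stands still between calls to the robot, and variables do not carry over. Pictures are saved under pics/ and viewed, at most 14 in all, crops included, and the job is handed in when it is done.

Besides the shell and the picture viewer there is one more tool, called after "Call:" by a JSON object that holds its "op" and its "data", one argument or row to a line. send_rows: Moves the arm, as the interface text tells. Shifts and turns lie within -1 to 1; 1 stands for 250 mm of shift or 90 degrees of turn. Its arguments: {"type":"object","properties":{"moves":{"type":"array"},"grip":{"type":"number"}},"required":["moves"]}

```bash
ls; mkdir -p pics; python3 - <<'E'
from rig import readout, viewer
import cv2, numpy as np
s=readout.read_state(); print(s)
for n in ("scene","side"):
    p,d=viewer.capture(n); cv2.imwrite(f"pics/{n}0.png",p[...,::-1]); np.save(f"{n}0.npy",d); 
    i=viewer.camera_info(n); R=np.array(i["R"]); print(n,{k:i[k] for k in("fx","fy","cx","cy")}, -R.T@np.array(i["t"]), R[2])
print(viewer.camera_info("wrist"))
E
```

```text
pics
{'time_s': 0.0, 'joint_positions': array([-8.41402626e+01,  3.02781112e+01,  8.21570261e+01,  8.87616049e-04,
        6.76880586e+01, -1.02261833e+01]), 'qvel': array([ 0.0337316 , -0.01148273,  0.04629474,  0.06693531, -0.00264963,
        0.0010807 ]), 'tau': array([-1.75875586e-03, -4.40047324e+01, -1.76593423e+01,  6.29970711e-02,
        5.84542227e-02, -1.75996338e-04]), 'position': array([ 0.17314242, -0.59977697,  0.22157724]), 'tcp_rot': array([[ 9.60848944e-01,  2.77072670e-01, -2.05261487e-04],
       [ 2.77072463e-01, -9.60846642e-01,  2.14039946e-03],
       [ 3.95821383e-04, -2.11347287e-03, -9.99997688e-01]]), 'force': array([0.11110496, 0.93271387, 0.31352047]), 'moment': array([-0.02688473, -0.0143326 , -0.01187876]), 'grasp_force': 0.0, 'opening': 0.9961585356759857}
scene {'fx': 494.54375023420386, 'fy': 494.54375023420386, 'cx': 251.18503342404006, 'cy': 188.08320628856214} [1.05513007 0.96023267 0.85073177] [-0.43194225 -0.70527977 -0.56214442]
side {'fx': 452.16479325993805, 'fy': 452.16479325993805, 'cx': 250.823785999542, 'cy': 192.1991786268081} [0.20217637 0.74822908 0.88230463] [ 0.24632383 -0.65962288 -0.71008607]
{'fx': 279.8144421552613, 'fy': 279.8144421552613, 'cx': 251.18539857832454, 'cy': 188.043836330666, 'tool_from_camera': array([[ 4.43739340e-04, -9.55317552e-01, -2.95581085e-01,
         8.21387544e-02],
       [ 9.99999878e-01,  4.88192613e-04, -7.65938254e-05,
         1.61754756e-03],
       [ 2.17471928e-04, -2.95581015e-01,  9.55317652e-01,
        -1.62151949e-01],
       [ 0.00000000e+00,  0.00000000e+00,  0.00000000e+00,
         1.00000000e+00]])}
```

View pics/scene0.png

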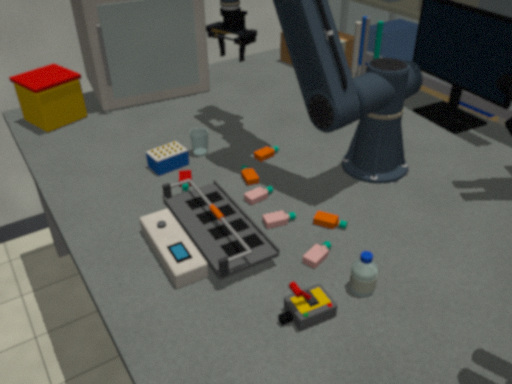

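View pics/side0.png

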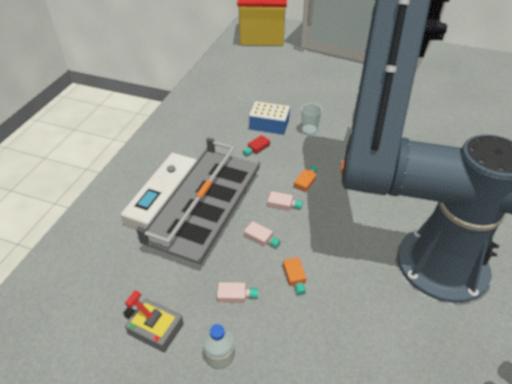

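The views show three pink flasks with turquoise caps, at scene pixels (257,195), (275,219) and (315,255), and at side pixels (282,200), (262,234) and (235,292). The orange and red ones are look-alikes, at scene (265,153), (250,176), (328,220) and (185,175). The isolator is at scene (308,303), with its lever on. The keeper is shut, with its sleeve at scene (216,212). Next I'll measure them.

```bash
cat > h.py <<'E'
import numpy as np, cv2
from rig import readout, viewer
def cam(n, s=None):
    i=viewer.camera_info(n); K=np.array([[i['fx'],0,i['cx']],[0,i['fy'],i['cy']],[0,0,1]])
    if n=='wrist':
        T=np.eye(4); T[:3,:3]=s['tcp_rot']; T[:3,3]=s['position']; W=T@np.array(i['tool_from_camera'])
        R=W[:3,:3].T; return K,R,-R@W[:3,3]
    return K,np.array(i['R']),np.array(i['t'])
def ray(c,uv,z):
    K,R,t=c; uv=np.atleast_2d(uv); d=np.c_[uv,np.ones(len(uv))]@np.linalg.inv(K).T@R
    o=-R.T@t; return o+d*((z-o[2])/d[:,2])[:,None]
def proj(c,X):
    K,R,t=c; p=(np.atleast_2d(X)@R.T+t)@K.T; return p[:,:2]/p[:,2:]
def tri(c1,uv1,c2,uv2):
    P=[c[0]@np.c_[c[1],c[2]] for c in(c1,c2)]
    X=cv2.triangulatePoints(P[0],P[1],np.float64(uv1).reshape(2,1),np.float64(uv2).reshape(2,1)); return (X[:3]/X[3]).ravel()
def mask(p,h0,h1,s0=80,v0=50,s1=255,v1=255):
    h=cv2.cvtColor(p,cv2.COLOR_RGB2HSV); return cv2.inRange(h,(h0,s0,v0),(h1,s1,v1))
def blobs(m,amin):
    n,l,st,ce=cv2.connectedComponentsWithStats(m); return [(ce[i],st[i],l==i) for i in range(1,n) if st[i][4]>=amin]
def grab(n):
    s=readout.read_state(); p,d=viewer.capture(n); return p,d,cam(n,s),s
E
python3 - <<'E'
from h import *
for n in("scene","side"):
    p=cv2.imread(f"pics/{n}0.png")[...,::-1].copy(); c=cam(n); print(n)
    hsv=cv2.cvtColor(p,cv2.COLOR_RGB2HSV)
    pts={'scene':[(257,195),(315,255),(262,192),(292,216),(205,217),(328,220),(318,300)],'side':[(282,200),(235,292),(298,204),(205,212),(204,188),(294,272),(152,323)]}[n]
    for q in pts: print(q,hsv[q[1],q[0]],p[q[1],q[0]])
    for nm,a,z in(("turq",(78,92,100,60),.012),("pink",(0,180,25,150,90),.024),("orange",(5,16,180,120),.024),("yellow",(22,32,150,100),.04)):
        for ce,st,l in blobs(mask(p,*a),25): print(nm,ce.round(1),st[4],ray(c,ce,z)[0][:2].round(3))
    for ce,st,l in blobs(mask(p,0,180,0,0,255,38),80): print('dark',ce.round(1),st[4],ray(c,ce,.045)[0][:2].round(4))
E
```

```text
scene
(257, 195) [  5  62 189] [189 151 143]
(315, 255) [  4  63 194] [194 153 146]
(262, 192) [  4  63 190] [190 150 143]
(292, 216) [ 85 255 126] [  0 126 103]
(205, 217) [150  38  20] [20 17 20]
(328, 220) [ 14 255 191] [191  90   0]
(318, 300) [ 25 253 159] [159 134   1]
turq [378.2  38.8] 243 [-0.91  -0.915]
turq [185.  186.6] 45 [ 0.574 -0.211]
turq [269.8 188.3] 36 [ 0.365 -0.06 ]
turq [292.1 215.1] 46 [0.387 0.085]
turq [342.8 223.9] 52 [0.296 0.192]
turq [327.2 243.6] 37 [0.383 0.232]
pink [166.2 150.1] 308 [ 0.537 -0.429]
pink [255.6 192.6] 170 [ 0.422 -0.05 ]
pink [171.8 241.3] 1398 [0.72  0.016]
pink [275.1 216.2] 215 [0.438 0.075]
pink [ 22.7 319.6] 5913 [1.1   0.076]
pink [315.6 252.7] 267 [0.439 0.254]
orange [263.5 151.7] 135 [ 0.271 -0.236]
orange [249.7 174.4] 157 [ 0.384 -0.143]
orange [215.9 211. ] 81 [ 0.562 -0.035]
orange [326.  217.6] 214 [0.327 0.157]
yellow [ 59.5 108.1] 1263 [ 0.758 -0.94 ]
yellow [20.6 88.6] 26 [ 0.845 -1.234]
yellow [310.3 300.8] 452 [0.558 0.384]
dark [305.9  63. ] 2947 [-0.317  -0.7751]
dark [322.3  14.1] 159 [-0.8972 -1.3736]
dark [464.
[... 1129 characters left out ...]
] 49 [ 0.595 -0.429]
pink [269.4 108.8] 48 [ 0.574 -0.43 ]
pink [275.7 109.8] 47 [ 0.553 -0.432]
pink [282.  110.8] 51 [ 0.532 -0.433]
pink [258.2 138.1] 36 [ 0.558 -0.274]
pink [280.1 200.4] 393 [ 0.417 -0.046]
pink [259.1 232.5] 414 [0.433 0.075]
pink [478.5 225.5] 59 [-0.072 -0.13 ]
pink [297.5 265. ] 59 [0.318 0.136]
pink [232.8 291.9] 645 [0.432 0.254]
pink [132.6 295.1] 43 [0.635 0.335]
pink [161.4 315.8] 89 [0.552 0.359]
pink [216.6 327.4] 36 [0.432 0.344]
pink [146.4 331.1] 30 [0.564 0.4  ]
orange [268.6   5.9] 30 [ 0.831 -1.189]
yellow [261.5  25.5] 1568 [ 0.786 -0.961]
yellow [140. 316.] 40 [0.586 0.381]
yellow [160.1 329.4] 28 [0.533 0.394]
dark [432.5  24. ] 524 [ 0.1237 -1.1939]
```

Call:
{"op": "send_rows", "data": {
  "moves": [
    [0.633, -0.72, -0.133, 0, 0, 0],
    [0.633, -0.72, -0.133, 0, 0, 0],
    [0.633, -0.72, -0.133, 0, 0, 0],
    [0.633, -0.72, -0.133, 0, 0, 0],
    [0.633, -0.72, -0.133, 0, 0, 0],
    [0.633, -0.72, -0.133, 0, 0, 0]
  ],
  "grip": 0
}}

```text
time_s: 0.7
position: [0.2764, -0.3779, 0.256]
tcp_rot: [[0.96, 0.282, -0.0], [0.282, -0.96, 0.004], [0.001, -0.004, -1.0]]
force: [0.0, -1.0, -0.1]
opening: 0.54
grasp_force: 0.0
```

Call:
{"op": "send_rows", "data": {
  "moves": [
    [0.633, -0.72, -0.133, 0, 0, 0],
    [0.633, -0.72, -0.133, 0, 0, 0],
    [0.633, -0.72, -0.133, 0, 0, 0],
    [0.633, -0.72, -0.133, 0, 0, 0],
    [0.633, -0.72, -0.133, 0, 0, 0],
    [0.633, -0.72, -0.133, 0, 0, 0]
  ]
}}

```text
time_s: 1.3
position: [0.3788, -0.1633, 0.2895]
tcp_rot: [[0.959, 0.283, 0.001], [0.283, -0.959, 0.001], [0.001, -0.001, -1.0]]
force: [0.1, 0.4, -0.0]
opening: 0.031
grasp_force: 0.0
```

Call:
{"op": "send_rows", "data": {
  "moves": [
    [0.633, -0.72, -0.133, 0, 0, 0],
    [0.633, -0.72, -0.133, 0, 0, 0],
    [0.633, -0.72, -0.133, 0, 0, 0],
    [0.633, -0.72, -0.133, 0, 0, 0],
    [0.633, -0.72, -0.133, 0, 0, 0],
    [0.633, -0.72, -0.133, 0, 0, 0]
  ]
}}

```text
time_s: 1.9
position: [0.4824, 0.0525, 0.3227]
tcp_rot: [[0.959, 0.282, 0.003], [0.282, -0.959, 0.001], [0.003, 0.0, -1.0]]
force: [-0.7, -0.0, 0.5]
opening: 0.004
grasp_force: 0.0
```

Call:
{"op": "send_rows", "data": {
  "moves": [
    [0, 0, 0, 0, 0, -0.911],
    [0, 0, 0, 0, 0, -0.911],
    [0, 0, 0, 0, 0, -0.911],
    [0, 0, 0, 0, 0, -0.911],
    [0, 0, 0, 0, 0, -0.911],
    [0, 0, 0, 0, 0, -0.911],
    [0, 0, 0, 0, 0, -0.911],
    [0, 0, 0, 0, 0, -0.911],
    [0, 0, 0, 0, 0, -0.911],
    [0, 0, 0, 0, 0, -0.911]
  ]
}}

```text
time_s: 2.9
position: [0.4796, 0.0477, 0.3216]
tcp_rot: [[-0.143, 0.99, -0.001], [0.99, 0.143, -0.001], [-0.001, -0.001, -1.0]]
force: [-0.3, -0.1, 0.1]
opening: 0.005
grasp_force: 0.0
```

Call:
{"op": "send_rows", "data": {
  "moves": [
    [0, 0, 0, 0, 0, -0.911],
    [0, 0, 0, 0, 0, -0.911],
    [0, 0, 0, 0, 0, -0.911],
    [0, 0, 0, 0, 0, -0.911],
    [0, 0, 0, 0, 0, -0.911],
    [0, 0, 0, 0, 0, -0.911],
    [0, 0, 0, 0, 0, -0.911],
    [0, 0, 0, 0, 0, -0.911],
    [0, 0, 0, 0, 0, -0.911],
    [0, 0, 0, 0, 0, -0.911]
  ]
}}

```text
time_s: 3.9
position: [0.4797, 0.0476, 0.3216]
tcp_rot: [[-1.0, -0.004, -0.001], [-0.004, 1.0, -0.001], [0.001, -0.001, -1.0]]
force: [0.7, -0.2, 0.1]
opening: 0.003
grasp_force: 0.0
```

```bash
python3 - <<'E'
from h import *
p,d,c,s=grab("wrist"); cv2.imwrite("pics/w1.png",p[...,::-1]); np.savez("w1.npz",p=p,d=d,K=c[0],R=c[1],t=c[2])
hsv=cv2.cvtColor(p,cv2.COLOR_RGB2HSV)
for nm,a,z in(("turq",(78,92,100,60),.012),("pink",(0,12,20,140,110),.024),("red",(0,4,150,90),.04),("green",(45,75,120,80),.04),("blue",(100,125,120,80),.1)):
    for ce,st,l in blobs(mask(p,*a),12): print(nm,ce.round(1),st[4],ray(c,ce,z)[0][:2].round(3))
for ce,st,l in blobs(mask(p,0,180,0,0,255,45),60): print('dark',ce.round(1),st,ray(c,ce,.045)[0][:2].round(4))
E
```

```text
turq [347.2  29. ] 174 [0.294 0.19 ]
turq [91.1 81. ] 156 [ 0.369 -0.207]
turq [183.2  83. ] 155 [ 0.371 -0.062]
turq [272.4  95.9] 144 [0.39 0.08]
turq [367.6  96.8] 154 [0.391 0.232]
turq [103.8 203.1] 140 [ 0.574 -0.218]
pink [35.5 14.7] 36 [ 0.28  -0.266]
pink [121.   74.5] 58 [ 0.36  -0.153]
pink [185.5 113.5] 354 [ 0.418 -0.058]
pink [103.8  96.4] 17 [ 0.392 -0.185]
pink [265.7 124.1] 287 [0.434 0.069]
pink [376.1 126.7] 897 [0.437 0.247]
pink [ 66.  196.5] 87 [ 0.558 -0.275]
pink [474.9 187.5] 22 [0.539 0.431]
pink [464.4 225.6] 14 [0.61  0.429]
pink [459.8 241.4] 18 [0.642 0.428]
red [ 75.8 191.9] 823 [ 0.544 -0.246]
red [472.9 186. ] 18 [0.531 0.413]
red [459.4 226.6] 313 [0.605 0.408]
blue [504.1 110. ] 283 [0.408 0.38 ]
blue [ 20.5 195.7] 602 [ 0.531 -0.288]
blue [ 26.5 179.8] 54 [ 0.507 -0.274]
blue [ 34.4 203.5] 13 [ 0.543 -0.27 ]
dark [177.7 204.8] [163 185  28  41 938] [ 0.5646 -0.0765]
dark [220.6 206.5] [ 207  187   29   41 1077] [ 0.5673 -0.0048]
dark [249.4 243.7] [ 137  189  227   80 6712] [0.6366 0.0436]
dark [305.4 226. ] [293 213  28  19 180] [0.6023 0.1395]
dark [ 17.4 248.9] [  0 234  39  31 941] [ 0.6487 -0.3648]
dark [254.3 342.9] [    0   234   512   150 32673] [0.8557 0.0537]
dark [198.5 304.2] [142 286 107  25 975] [ 0.764  -0.0519]
dark [264.8 297.1] [254 286  32  21 235] [0.7475 0.0726]
```

View pics/w1.png

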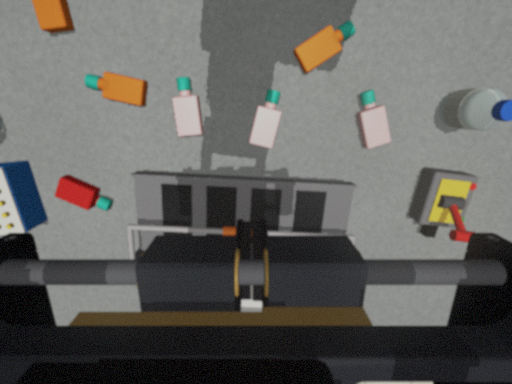

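The wrist view confirms three pink flasks with turquoise caps, at (187,113), (265,125) and (375,125). All the others are orange or red. The tray is at (245,205), and the isolator is at the right edge (452,200). I'll locate them precisely from depth and an enlarged isolator crop.

```bash
cat >> h.py <<'E'
def cloud(d,c):
    K,R,t=c; v,u=np.mgrid[:384,:512]; X=np.stack([(u-K[0,2])/K[0,0]*d,(v-K[1,2])/K[1,1]*d,d],-1); W=(X-t)@R; W[d<=0]=np.nan; return W
def rect(P):
    (cx,cy),(w,h),a=cv2.minAreaRect(np.float32(P[:,:2]*1000)); return (np.array([cx,cy])/1000).round(4),(round(w,1),round(h,1)),round(a,2)
E
python3 - <<'E'
from h import *
f=np.load("w1.npz"); c=(f['K'],f['R'],f['t']); out=[]
for n in("wrist","scene","side"):
    if n=="wrist": p,d=f['p'],f['d']
    else: p=cv2.imread(f"pics/{n}0.png")[...,::-1].copy(); d=np.load(f"{n}0.npy"); c=cam(n)
    W=cloud(d,c); X,Y,Z=W[...,0],W[...,1],W[...,2]; print(n)
    b=(X>.45)&(X<.68)&(Y>.31)&(Y<.48)
    top=b&(abs(Z-.04)<.006); print('box top',top.sum(),rect(W[top]),np.nanmedian(Z[top]))
    hi=b&(Z>.075); print('lever hi',hi.sum(),np.nanmean(W[hi],0).round(4),np.nanmax(Z[b]))
    for y0 in(-.06,.07,.25):
        m=(X>.385)&(X<.5)&(abs(Y-y0)<.05)&(Z>.015)&(Z<.035)&(mask(p,0,180,0,130,110)>0)
        if m.sum()>20: print('flask',m.sum(),rect(W[m]),np.nanmedian(Z[m]).round(4))
    m=(X>.47)&(X<.68)&(Y>-.17)&(Y<.24)&(abs(Z-.045)<.004); print('tray floor',rect(W[m]),np.nanmedian(Z[m]))
    m=(X>.47)&(X<.53)&(Y>-.17)&(Y<.24)&(abs(Z-.055)<.004); 
    if m.sum()>50: print('rim',m.sum(),rect(W[m]))
    x0,y0={'wrist':(400,140),'scene':(260,260),'side':(100,270)}[n]
    out.append(cv2.resize(p[y0:y0+100,x0:x0+100,::-1],None,fx=2.6,fy=2.6,interpolation=cv2.INTER_CUBIC))
cv2.imwrite("pics/iso.png",np.hstack(out))
E
```

```text
wrist
box top 1961 (array([0.5578, 0.3782]), (77.7, 94.5), 83.6) 0.0411321585423652
lever hi 329 [0.5902 0.3679 0.0923] 0.10265132353617996
flask 1047 (array([ 0.4187, -0.057 ]), (68.6, 40.3), 5.13) 0.0239
flask 1041 (array([0.4266, 0.0716]), (40.1, 88.1), 76.18) 0.0239
flask 1063 (array([0.4286, 0.2435]), (84.6, 39.8), 19.0) 0.024
tray floor (array([0.5886, 0.0308]), (362.7, 142.6), 87.29) 0.045477715084351195
rim 836 (array([0.5203, 0.0353]), (359.5, 5.8), 87.31)
scene
box top 952 (array([0.5578, 0.3834]), (77.1, 96.2), 83.17) 0.03927080958165724
lever hi 145 [0.5973 0.3816 0.0948] 0.10192489227739088
flask 176 (array([ 0.4187, -0.0502]), (64.9, 41.9), 1.29) 0.0214
flask 224 (array([0.4333, 0.0751]), (41.8, 72.1), 81.73) 0.0216
flask 291 (array([0.4335, 0.2504]), (75.1, 41.4), 19.45) 0.0217
tray floor (array([0.5981, 0.038 ]), (366.8, 168.5), 88.87) 0.04343632443297195
rim 172 (array([0.5197, 0.0406]), (357.8, 8.7), 87.29)
side
box top 1282 (array([0.5568, 0.3816]), (75.1, 95.4), 83.74) 0.0411474865726867
lever hi 221 [0.5906 0.379  0.0938] 0.10426730798252842
flask 312 (array([ 0.4184, -0.0529]), (66.9, 43.1), 6.43) 0.0236
flask 385 (array([0.4325, 0.073 ]), (42.2, 71.9), 76.34) 0.0235
flask 522 (array([0.4267, 0.2473]), (84.2, 40.5), 19.62) 0.0238
tray floor (array([0.597 , 0.0359]), (366.0, 163.7), 87.53) 0.045436097553411235
rim 295 (array([0.519 , 0.0366]), (362.6, 7.3), 87.4)
```

View pics/iso.png

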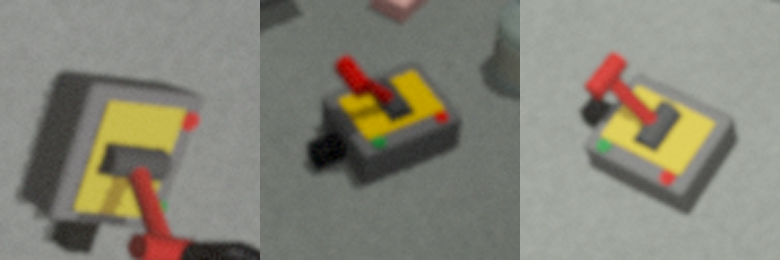

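The isolator is at (0.5575, 0.381) with yaw about -6.4°. The crop shows the red dot on the robot side and the lever leaning to the green dot, so it's on. I'll push it off with closed fingers from the far side.

Call:
{"op": "send_rows", "data": {
  "moves": [
    [-0.305, 0.65, 0.243, 0, 0, 0],
    [-0.305, 0.65, 0.243, 0, 0, 0],
    [-0.305, 0.65, 0.243, 0, 0, 0],
    [-0.305, 0.65, 0.243, 0, 0, 0],
    [-0.305, 0.65, 0.243, 0, 0, 0]
  ]
}}

```text
time_s: 4.45
position: [0.5568, 0.2142, 0.2585]
tcp_rot: [[-1.0, -0.002, -0.003], [-0.002, 1.0, 0.0], [0.003, 0.0, -1.0]]
force: [-0.4, -0.2, -0.2]
opening: 0.007
grasp_force: 0.0
```

Call:
{"op": "send_rows", "data": {
  "moves": [
    [-0.305, 0.65, 0.243, 0, 0, 0],
    [-0.305, 0.65, 0.243, 0, 0, 0],
    [-0.305, 0.65, 0.243, 0, 0, 0],
    [-0.305, 0.65, 0.243, 0, 0, 0],
    [-0.305, 0.65, 0.243, 0, 0, 0],
    [-0.305, 0.65, 0.243, 0, 0, 0]
  ]
}}

```text
time_s: 5.05
position: [0.632, 0.3732, 0.1994]
tcp_rot: [[-1.0, -0.0, -0.002], [-0.0, 1.0, -0.002], [0.002, -0.002, -1.0]]
force: [0.1, -0.8, 0.6]
opening: 0.004
grasp_force: 0.0
```

Call:
{"op": "send_rows", "data": {
  "moves": [
    [0, 0, 0.2, 0, 0, 0],
    [0, 0, 0.4, 0, 0, 0],
    [0, 0, 0.46, 0, 0, 0],
    [0, 0, 0.46, 0, 0, 0],
    [0, 0, 0.46, 0, 0, 0]
  ]
}}

```text
time_s: 5.55
position: [0.6337, 0.3745, 0.0883]
tcp_rot: [[-1.0, 0.0, 0.003], [0.0, 1.0, 0.001], [-0.003, 0.001, -1.0]]
force: [0.1, 0.4, 1.2]
opening: 0.009
grasp_force: 0.0
```

Call:
{"op": "send_rows", "data": {
  "moves": [
    [0.04, 0, 0, 0, 0, 0],
    [0.07, 0.01, 0, 0, 0, 0],
    [0.1, 0.01, 0, 0, 0, 0],
    [0.14, 0.015, 0, 0, 0, 0],
    [0.18, 0.02, 0, 0, 0, 0],
    [0.22, 0.025, 0, 0, 0, 0],
    [0.26, 0.03, 0, 0, 0, 0],
    [0.3, 0.035, 0, 0, 0, 0],
    [0.33, 0.04, 0, 0, 0, 0],
    [0.33, 0.04, 0, 0, 0, 0]
  ]
}}

```text
time_s: 6.55
position: [0.5464, 0.3852, 0.085]
tcp_rot: [[-1.0, -0.003, -0.004], [-0.003, 1.0, -0.001], [0.004, -0.001, -1.0]]
force: [-0.1, -0.5, -0.1]
opening: 0.005
grasp_force: 0.0
```

Call:
{"op": "send_rows", "data": {
  "moves": [
    [-0.04, 0, 0, 0, 0, 0],
    [-0.04, 0, -0.2, 0, 0, 0],
    [-0.04, 0, -0.4, 0, 0, 0],
    [-0.04, 0, -0.7, 0, 0, 0],
    [-0.04, 0, -0.7, 0, 0, 0]
  ]
}}

```text
time_s: 7.05
position: [0.5628, 0.3859, 0.2663]
tcp_rot: [[-1.0, -0.001, 0.008], [-0.001, 1.0, 0.004], [-0.008, 0.004, -1.0]]
force: [0.2, -0.3, 1.2]
opening: 0.008
grasp_force: 0.0
```

```bash
python3 - <<'E'
from h import *
for n in("side","scene"):
    p,d,c,s=grab(n); W=cloud(d,c); X,Y,Z=W[...,0],W[...,1],W[...,2]
    hi=(X>.47)&(X<.66)&(Y>.31)&(Y<.45)&(Z>.07)&(Z<.12)&(mask(p,0,6,120,70)>0); print(n,hi.sum(),np.nanmean(W[hi],0).round(4))
print(s['position'],s['time_s'])
E
```

```text
side 160 [0.5191 0.3864 0.097 ]
scene 171 [0.5249 0.3886 0.091 ]
[0.56416891 0.38662719 0.26981811] 7.1
```

Call:
{"op": "send_rows", "data": {
  "moves": [
    [0.128, -0.7, 0.04, 0, 0, 0],
    [0.128, -0.7, 0.04, 0, 0, 0],
    [0.128, -0.7, 0.04, 0, 0, 0],
    [0.128, -0.7, 0.04, 0, 0, 0],
    [0.128, -0.7, 0.04, 0, 0, 0]
  ]
}}

```text
time_s: 7.65
position: [0.5265, 0.2061, 0.2491]
tcp_rot: [[-1.0, 0.004, -0.004], [0.004, 1.0, -0.002], [0.004, -0.002, -1.0]]
force: [0.3, 0.4, -0.3]
opening: 0.002
grasp_force: 0.0
```

Call:
{"op": "send_rows", "data": {
  "moves": [
    [0.128, -0.7, 0.04, 0, 0, 0],
    [0.128, -0.7, 0.04, 0, 0, 0],
    [0.128, -0.7, 0.04, 0, 0, 0],
    [0.128, -0.7, 0.04, 0, 0, 0],
    [0.128, -0.7, 0.04, 0, 0, 0],
    [0.128, -0.7, 0.04, 0, 0, 0],
    [0.128, -0.7, 0.04, 0, 0, 0]
  ]
}}

```text
time_s: 8.35
position: [0.4963, 0.0361, 0.2405]
tcp_rot: [[-1.0, -0.002, -0.0], [-0.002, 1.0, 0.001], [0.0, 0.001, -1.0]]
force: [-0.2, -0.5, -0.2]
opening: 0.006
grasp_force: 0.0
```

```bash
python3 - <<'E'
from h import *
p,d,c,s=grab("wrist"); cv2.imwrite("pics/w2.png",p[...,::-1]); np.savez("w2.npz",p=p,d=d,K=c[0],R=c[1],t=c[2]); print(s['position'])
W=cloud(d,c); X,Y,Z=W[...,0],W[...,1],W[...,2]
m=(X>.47)&(X<.53)&(Y>-.2)&(Y<.26)&(abs(Z-.055)<.004); print('rim',rect(W[m]))
reg=(X>.47)&(X<.68)&(Y>-.17)&(Y<.24)&(abs(Z-.045)<.006)
print('floor',rect(W[reg]), np.percentile(p[reg].mean(1),[5,20,40,60,80,95]))
g=p.mean(2)
for thr in(28,35,42):
  for ce,st,l in blobs(np.uint8(reg&(g<thr))*255,150):
    q=np.argwhere(l)[:,::-1]; print(thr,ce.round(1),st[4],rect(ray(c,q,.045)))
m=(Z>.07)&(Z<.1)&(X>.53)&(X<.65)&(Y>-.2)&(Y<.28); print('bar',m.sum(),rect(W[m]),np.nanmedian(Z[m]))
o=(mask(p,5,18,150,90)>0)&(X>.53); print('sleeve',o.sum(),rect(W[o]),np.nanmax(Z[o]))
E
```

```text
[0.49633748 0.03606041 0.24046423]
rim (array([0.5202, 0.0351]), (360.1, 5.9), 87.28)
floor (array([0.5791, 0.0323]), (360.1, 126.6), 87.76) [ 29.66666667  38.33333333  53.66666667  90.         129.66666667
 132.66666667]
35 [176.6 209.9] 505 (array([ 0.563 , -0.0689]), (25.7, 65.0), 86.15)
35 [221.9 215.6] 1038 (array([ 0.5655, -0.0042]), (46.0, 63.2), 87.42)
35 [272.  217.5] 272 (array([0.5635, 0.0641]), (59.1, 37.8), 27.67)
42 [172.7 211.7] 1026 (array([ 0.5657, -0.0786]), (47.8, 71.4), 88.67)
42 [221.9 213.6] 1387 (array([ 0.565 , -0.0045]), (48.6, 64.1), 87.81)
42 [276.8 215.4] 831 (array([0.5667, 0.069 ]), (48.0, 59.1), 87.26)
bar 630 (array([0.5987, 0.0262]), (64.9, 367.7), 6.09) 0.08266676134242687
sleeve 28 (array([0.554 , 0.0612]), (638.6, 32.3), 89.09) 0.06256058020178559
```

View pics/w2.png

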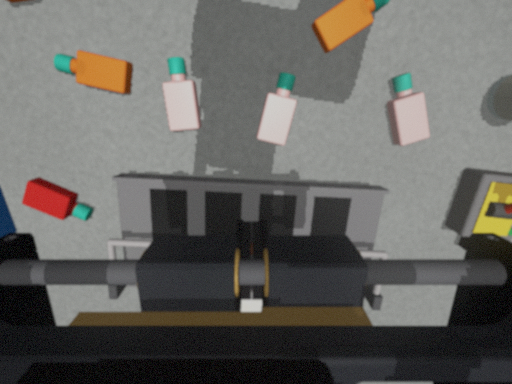

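The tray, its mats and the three pink flasks are clear. I'll turn the wrist camera half round and look again, so that any calibration offset cancels.

Call:
{"op": "send_rows", "data": {
  "moves": [
    [-0.4, 0, -0.32, 0, 0, 1],
    [-0.4, 0, -0.32, 0, 0, 1],
    [-0.4, 0, -0.32, 0, 0, 1],
    [-0.4, 0, -0.32, 0, 0, 1],
    [-0.4, 0, -0.32, 0, 0, 1],
    [-0.4, 0, -0.32, 0, 0, 1],
    [-0.4, 0, -0.32, 0, 0, 1],
    [-0.4, 0, -0.32, 0, 0, 1],
    [-0.4, 0, -0.32, 0, 0, 1],
    [-0.4, 0, -0.32, 0, 0, 1],
    [-0.4, 0, -0.32, 0, 0, 1]
  ]
}}

```text
time_s: 9.5
position: [0.5959, 0.037, 0.3206]
tcp_rot: [[0.001, 1.0, -0.0], [1.0, -0.001, 0.0], [0.0, -0.0, -1.0]]
force: [-0.8, -0.6, 0.0]
opening: 0.007
grasp_force: 0.0
```

Call:
{"op": "send_rows", "data": {
  "moves": [
    [0, 0, 0, 0, 0, 1],
    [0, 0, 0, 0, 0, 1],
    [0, 0, 0, 0, 0, 1],
    [0, 0, 0, 0, 0, 1],
    [0, 0, 0, 0, 0, 1],
    [0, 0, 0, 0, 0, 1],
    [0, 0, 0, 0, 0, 1],
    [0, 0, 0, 0, 0, 1],
    [0, 0, 0, 0, 0, 1],
    [0, 0, 0, 0, 0, 1],
    [0, 0, 0, 0, 0, 1],
    [0, 0, 0, 0, 0, 1]
  ]
}}

```text
time_s: 10.7
position: [0.5959, 0.0367, 0.3206]
tcp_rot: [[1.0, 0.004, -0.0], [0.004, -1.0, 0.0], [-0.0, -0.0, -1.0]]
force: [-0.3, -0.3, 0.6]
opening: 0.008
grasp_force: 0.0
```

```bash
python3 - <<'E'
from h import *
p,d,c,s=grab("wrist"); cv2.imwrite("pics/w3.png",p[...,::-1]); print(s['position'],s['tcp_rot'].round(3).tolist())
W=cloud(d,c); X,Y,Z=W[...,0],W[...,1],W[...,2]
def show(n,m): print(n,m.sum(), rect(W[m]) if m.sum()>20 else '', np.nanmedian(Z[m]))
show('rim',(X>.47)&(X<.53)&(Y>-.2)&(Y<.26)&(abs(Z-.055)<.004))
show('box',(X>.45)&(X<.68)&(Y>.31)&(Y<.48)&(abs(Z-.04)<.006))
show('hiposts',(X>.62)&(X<.72)&(Y>-.2)&(Y<.28)&(abs(Z-.089)<.006))
show('bar',(X>.57)&(X<.63)&(Y>-.2)&(Y<.28)&(abs(Z-.08)<.012))
show('pod',(X>.66)&(X<.8)&(Y>-.2)&(Y<.28)&(abs(Z-.058)<.006))
show('sleeve',(mask(p,5,18,150,90)>0)&(X>.5)&(Z>.06))
reg=(X>.47)&(X<.68)&(Y>-.17)&(Y<.24)&(abs(Z-.045)<.006); g=p.mean(2)
for ce,st,l in blobs(np.uint8(reg&(g<42))*255,150):
    q=np.argwhere(l)[:,::-1]; print(ce.round(1),st[4],rect(ray(c,q,.045)))
E
```

```text
[0.59588832 0.03674755 0.32061708] [[1.0, 0.004, -0.0], [0.004, -1.0, 0.0], [-0.0, -0.0, -1.0]]
rim 826 (array([0.5192, 0.0344]), (358.3, 6.1), 87.29) 0.054888589754365266
box 2112 (array([0.5573, 0.377 ]), (75.9, 94.7), 83.67) 0.04112536825867631
hiposts 469 (array([0.6536, 0.0276]), (64.8, 365.9), 0.01) 0.08822456842895358
bar 1999 (array([0.607 , 0.0296]), (45.6, 363.1), 0.0) 0.08311668115492181
pod 1251 (array([0.7065, 0.0266]), (359.4, 88.6), 89.28) 0.05546153455473944
sleeve 472 (array([0.5711, 0.1871]), (33.1, 394.1), 10.62) 0.0858710052542984
[183.2 141.8] 445 (array([0.6191, 0.1412]), (45.5, 32.7), 87.1)
[231.1 142.4] 526 (array([0.6164, 0.0674]), (45.7, 33.2), 86.72)
[277.5 138.7] 184 (array([ 0.6221, -0.0067]), (13.9, 45.0), 0.25)
[237.4 177.7] 285 (array([0.5592, 0.0582]), (22.3, 42.3), 85.56)
[275.1 179.3] 571 (array([ 0.5573, -0.004 ]), (45.6, 46.0), 86.61)
```

View pics/w3.png

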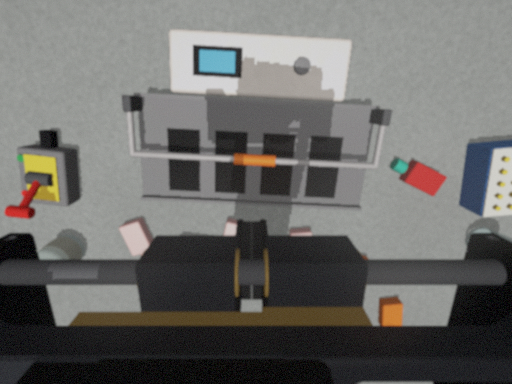

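The wrist camera is unbiased: the rim at (0.520, 0.035) is the same in both views, so the rocker origin is about (0.5946, 0.0311) with yaw -2.7°. The lever at (22,210) is now leaning to the robot side, so it's off. Next I'll grip the sleeve at (254,159).

Call:
{"op": "send_rows", "data": {
  "moves": [
    [0.003, 0.023, 0, 0, 0, -0.97],
    [0.003, 0.023, 0, 0, 0, -0.97],
    [0.003, 0.023, 0, 0, 0, -0.97],
    [0.003, 0.023, 0, 0, 0, -0.97],
    [0.003, 0.023, 0, 0, 0, -0.97],
    [0.003, 0.023, 0, 0, 0, -0.97],
    [0.003, 0.023, 0, 0, 0, -0.97],
    [0.003, 0.023, 0, 0, 0, -0.97],
    [0.003, 0.023, 0, 0, 0, -0.97],
    [0.003, 0.023, 0, 0, 0, -0.97],
    [0.003, 0.023, 0, 0, 0, -0.97],
    [0.003, 0.023, 0, 0, 0, -0.97]
  ],
  "grip": 0.55
}}

```text
time_s: 11.95
position: [0.5966, 0.0298, 0.3208]
tcp_rot: [[0.047, 0.999, 0.0], [0.999, -0.047, 0.0], [0.0, 0.0, -1.0]]
force: [-0.0, -0.2, 0.1]
opening: 0.546
grasp_force: 0.0
```

Call:
{"op": "send_rows", "data": {
  "moves": [
    [0, 0, 0.16, 0, 0, 0],
    [0, 0, 0.32, 0, 0, 0],
    [0, 0, 0.48, 0, 0, 0],
    [0, 0, 0.64, 0, 0, 0],
    [0, 0, 0.8, 0, 0, 0],
    [0, 0, 0.8, 0, 0, 0]
  ]
}}

```text
time_s: 12.55
position: [0.5921, 0.03, 0.1155]
tcp_rot: [[0.047, 0.999, -0.012], [0.999, -0.047, 0.002], [0.001, -0.013, -1.0]]
force: [-2.0, -0.2, 0.5]
opening: 0.549
grasp_force: 0.0
```

```bash
python3 - <<'E'
from h import *
s=readout.read_state(); print(s['position'],s['tcp_rot'].round(3).tolist(),s['opening'])
E
```

```text
[0.59208816 0.02999546 0.11549251] [[0.047, 0.999, -0.012], [0.999, -0.047, 0.002], [0.001, -0.013, -1.0]] 0.5492936190991101
```

Call:
{"op": "send_rows", "data": {
  "moves": [
    [0, 0, 0.1, 0, 0, 0],
    [0, 0, 0.2, 0, 0, 0],
    [0, 0, 0.24, 0, 0, 0],
    [0, 0, 0.24, 0, 0, 0]
  ]
}}

```text
time_s: 12.95
position: [0.5966, 0.0294, 0.061]
tcp_rot: [[0.046, 0.999, -0.001], [0.999, -0.046, 0.0], [0.0, -0.001, -1.0]]
force: [-0.8, 0.6, 0.4]
opening: 0.549
grasp_force: 0.0
```

Call:
{"op": "send_rows", "data": {
  "moves": [
    [0, 0, 0, 0, 0, 0],
    [0, 0, 0, 0, 0, 0],
    [0, 0, 0, 0, 0, 0],
    [0, 0, 0, 0, 0, 0],
    [0, 0, 0, 0, 0, 0],
    [0, 0, 0, 0, 0, 0],
    [0, 0, 0, 0, 0, 0],
    [0, 0, 0, 0, 0, 0]
  ],
  "grip": 0.17
}}

```text
time_s: 13.75
position: [0.5961, 0.0293, 0.0609]
tcp_rot: [[0.046, 0.999, -0.001], [0.999, -0.046, 0.0], [0.0, -0.001, -1.0]]
force: [-1.6, -0.3, 2.6]
opening: 0.176
grasp_force: 19.7
```

Call:
{"op": "send_rows", "data": {
  "moves": [
    [0, 0, 0, 0, 0, 0],
    [0, 0, 0, 0, 0, 0],
    [0, 0, 0, 0, 0, 0]
  ],
  "grip": 0.13
}}

```text
time_s: 14.05
position: [0.5961, 0.0294, 0.0609]
tcp_rot: [[0.046, 0.999, -0.001], [0.999, -0.046, 0.0], [0.0, -0.001, -1.0]]
force: [-1.5, -0.4, 3.4]
opening: 0.168
grasp_force: 30.0
```

Call:
{"op": "send_rows", "data": {
  "moves": [
    [0, 0, 0, 0, 0, 0],
    [0, 0, 0, 0, 0, 0],
    [0, 0, 0, 0, 0, 0]
  ],
  "grip": 0.05
}}

```text
time_s: 14.35
position: [0.5962, 0.0293, 0.0609]
tcp_rot: [[0.046, 0.999, -0.001], [0.999, -0.046, 0.0], [0.0, -0.001, -1.0]]
force: [-2.1, -0.2, 5.8]
opening: 0.172
grasp_force: 30.0
```

The gripper acts as a position servo that tops out at 30 N, so a command just under the flask's width will give a gentle grip. Now I'll swing the keeper open along its arc.

Call:
{"op": "send_rows", "data": {
  "moves": [
    [0, 0.0015, -0.027, 0, 0, 0],
    [0, 0.0055, -0.054, 0, 0, 0],
    [0, 0.012, -0.08, 0, 0, 0],
    [0, 0.0215, -0.106, 0, 0, 0],
    [0, 0.033, -0.13, 0, 0, 0],
    [0, 0.0475, -0.154, 0, 0, 0],
    [0, 0.064, -0.175, 0, 0, 0],
    [0, 0.0825, -0.195, 0, 0, 0],
    [0, 0.103, -0.213, 0, 0, 0],
    [0, 0.125, -0.229, 0, 0, 0],
    [0, 0.149, -0.242, 0, 0, 0],
    [0, 0.173, -0.254, 0, 0, 0]
  ],
  "grip": 0.16
}}

```text
time_s: 15.55
position: [0.6322, 0.0277, 0.127]
tcp_rot: [[0.044, 0.999, -0.017], [0.999, -0.044, -0.0], [-0.001, -0.017, -1.0]]
force: [-16.0, -1.8, 13.6]
opening: 0.173
grasp_force: 30.0
```

Call:
{"op": "send_rows", "data": {
  "moves": [
    [0, 0.026, -0.008, 0, 0, 0],
    [0, 0.053, -0.014, 0, 0, 0],
    [0, 0.08, -0.017, 0, 0, 0],
    [0, 0.107, -0.018, 0, 0, 0],
    [0, 0.134, -0.016, 0, 0, 0],
    [0, 0.16, -0.012, 0, 0, 0],
    [0, 0.185, -0.004, 0, 0, 0],
    [0, 0.187, -0.003, 0, 0, 0],
    [0, 0.187, -0.003, 0, 0, 0]
  ]
}}

```text
time_s: 16.45
position: [0.686, 0.0248, 0.1259]
tcp_rot: [[0.046, 0.999, -0.002], [0.999, -0.046, -0.001], [-0.001, -0.002, -1.0]]
force: [-6.5, -2.7, 9.0]
opening: 0.174
grasp_force: 30.0
```

Call:
{"op": "send_rows", "data": {
  "moves": [
    [0, 0, 0, 0, 0, 0],
    [0, 0, 0, 0, 0, 0],
    [0, 0, 0, 0, 0, 0],
    [0, 0, 0, 0, 0, 0],
    [0, 0, -0.1, 0, 0, 0],
    [0, 0, -0.25, 0, 0, 0],
    [0, 0, -0.4, 0, 0, 0],
    [0, 0, -0.6, 0, 0, 0],
    [0, 0, -0.6, 0, 0, 0],
    [0, 0, -0.6, 0, 0, 0]
  ],
  "grip": 0.5
}}

```text
time_s: 17.45
position: [0.6875, 0.0253, 0.2769]
tcp_rot: [[0.046, 0.999, 0.004], [0.999, -0.046, -0.0], [-0.0, 0.004, -1.0]]
force: [-0.7, -0.8, 0.4]
opening: 0.501
grasp_force: 0.0
```

Call:
{"op": "send_rows", "data": {
  "moves": [
    [0, -0.98, 0, 0, 0, -1],
    [0, -0.98, 0, 0, 0, -1],
    [0, -0.98, 0, 0, 0, -1],
    [0, -0.98, 0, 0, 0, -1],
    [0, -0.98, 0, 0, 0, -1],
    [0, -0.98, 0, 0, 0, -1],
    [0, -0.98, 0, 0, 0, -1],
    [0, -0.98, 0, 0, 0, -1],
    [0, -0.98, 0, 0, 0, -1],
    [0, -0.98, 0, 0, 0, -1],
    [0, -0.98, 0, 0, 0, -1],
    [0, -0.98, 0, 0, 0, -1]
  ]
}}

```text
time_s: 18.65
position: [0.4406, 0.0367, 0.2735]
tcp_rot: [[-0.999, 0.046, -0.004], [0.046, 0.999, 0.001], [0.004, 0.001, -1.0]]
force: [-0.1, -0.2, -0.0]
opening: 0.5
grasp_force: 0.0
```

```bash
cat >> h.py <<'E'
def flasks(p,d,c,verbose=True):
    W=cloud(d,c); X,Y,Z=W[...,0],W[...,1],W[...,2]; res=[]
    pk=((mask(p,0,14,18,120,120)>0)|(mask(p,165,180,18,120,120)>0))&(Z>.008)&(Z<.03)&(X>.3)&(X<.51)
    pk=cv2.morphologyEx(np.uint8(pk)*255,cv2.MORPH_OPEN,np.ones((3,3),np.uint8))
    caps=[ray(c,ce,.02)[0][:2] for ce,st,l in blobs(mask(p,78,92,80,60),40)]
    for ce,st,l in blobs(pk,250):
        P=W[l&(Z>.019)]; (r,sz,a)=rect(P)
        k=min(caps,key=lambda q:np.hypot(*(q-r)))
        if np.hypot(*(k-r))>.075: continue
        v=r-k; yaw=np.degrees(np.arctan2(v[1],v[0]))
        e=a-90*round((a-yaw)/90)   # rect edge nearest flask axis
        ax=np.array([np.cos(np.radians(e)),np.sin(np.radians(e))]); n=np.array([-ax[1],ax[0]])
        s1,s2=np.percentile(P[:,:2]@ax,[1,99]),np.percentile(P[:,:2]@n,[1,99])
        far=s1[1]; ctr=ax*(far-.031)+n*s2.mean()
        res.append((ctr,e,k)); 
        if verbose: print('flask px',ce.round(),'ctr',ctr.round(4),'yaw cap',yaw.round(1),'rect',round(e,1),'cap',k.round(4),'capdist',np.hypot(*(k-ctr)).round(4),'w',np.ptp(s2).round(4),'l',np.ptp(s1).round(4))
    return res
E
python3 - <<'E'
from h import *
p,d,c,s=grab("wrist"); print(s['position'],s['tcp_rot'].round(3).tolist(),s['opening'])
flasks(p,d,c)
p,d,c,s=grab("side"); W=cloud(d,c); m=(mask(p,5,18,130,120)>0)&(W[...,2]>.1)&(W[...,0]>.55); print('sleeve',m.sum(),np.nanmean(W[m],0).round(3))
cv2.imwrite("pics/s2.png",p[...,::-1])
E
```

```text
[0.44055874 0.03667769 0.27345031] [[-0.999, 0.046, -0.004], [0.046, 0.999, 0.001], [0.004, 0.001, -1.0]] 0.4998445109146634
flask px [189. 155.] ctr [ 0.4214 -0.0567] yaw cap 3.5 rect 4.7 cap [ 0.3719 -0.0601] capdist 0.0496 w 0.0392 l 0.0587
flask px [392. 148.] ctr [0.4375 0.2462] yaw cap 21.3 rect 18.3 cap [0.3909 0.2287] capdist 0.0498 w 0.0386 l 0.0658
sleeve 82 [0.683 0.032 0.15 ]
```

```bash
python3 - <<'E'
from h import *
f=np.load("w1.npz"); W=cloud(f['d'],(f['K'],f['R'],f['t']))
sets=[('w1',W)]+[(n,cloud(np.load(f"{n}0.npy"),cam(n))) for n in("scene","side")]
for n,W in sets:
  X,Y,Z=W[...,0],W[...,1],W[...,2]
  for nm,y0,y1 in(('bottle',.3,.46),('beaker',-.4,-.13)):
    for z0,z1 in((.03,.06),(.06,.085),(.09,.12)):
      m=(X>.3)&(X<.5)&(Y>y0)&(Y<y1)&(Z>z0)&(Z<z1)
      if m.sum()>15: q=W[m]; print(n,nm,z0,m.sum(),np.percentile(q[:,:2],[2,98],axis=0).round(3).tolist())
E
```

```text
w1 bottle 0.03 576 [[0.38, 0.355], [0.437, 0.378]]
w1 bottle 0.06 1141 [[0.382, 0.356], [0.436, 0.397]]
w1 bottle 0.09 374 [[0.396, 0.371], [0.422, 0.386]]
w1 beaker 0.03 31 [[0.499, -0.357], [0.5, -0.344]]
scene bottle 0.03 265 [[0.395, 0.373], [0.439, 0.42]]
scene bottle 0.06 350 [[0.39, 0.369], [0.436, 0.418]]
scene bottle 0.09 136 [[0.396, 0.378], [0.422, 0.404]]
scene beaker 0.03 134 [[0.411, -0.393], [0.499, -0.34]]
scene beaker 0.06 100 [[0.399, -0.398], [0.461, -0.357]]
side bottle 0.03 225 [[0.378, 0.383], [0.428, 0.418]]
side bottle 0.06 526 [[0.38, 0.366], [0.433, 0.416]]
side bottle 0.09 206 [[0.395, 0.376], [0.42, 0.401]]
side beaker 0.03 162 [[0.402, -0.392], [0.5, -0.341]]
side beaker 0.06 122 [[0.4, -0.397], [0.459, -0.362]]
```

View pics/s2.png

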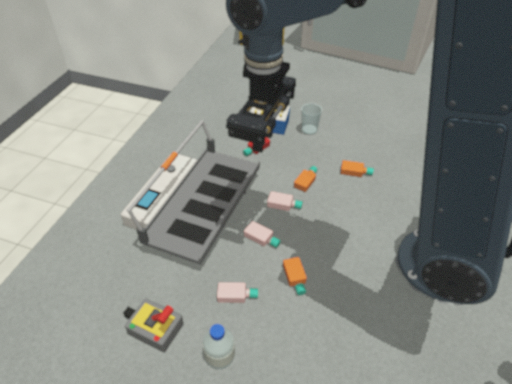

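The keeper is open, with its orange sleeve at (170,160), and the three flasks are undisturbed. Next I'll fetch the flask by the bottle (px 235,292) for lane 3.

Call:
{"op": "send_rows", "data": {
  "moves": [
    [0.051, 0.837, 0.69, 0, 0, -0.241],
    [0.051, 0.837, 0.69, 0, 0, -0.241],
    [0.051, 0.837, 0.69, 0, 0, -0.241],
    [0.051, 0.837, 0.69, 0, 0, -0.241],
    [0.051, 0.837, 0.69, 0, 0, -0.241],
    [0.051, 0.837, 0.69, 0, 0, -0.241],
    [0.051, 0.837, 0.69, 0, 0, -0.241],
    [0.051, 0.837, 0.69, 0, 0, -0.241],
    [0.051, 0.837, 0.69, 0, 0, -0.241]
  ],
  "grip": 0.7
}}

```text
time_s: 19.65
position: [0.439, 0.2454, 0.1031]
tcp_rot: [[-0.946, -0.325, 0.001], [-0.325, 0.946, 0.0], [-0.001, -0.0, -1.0]]
force: [0.2, 0.6, 0.3]
opening: 0.7
grasp_force: 0.0
```

```bash
python3 - <<'E'
from h import *
p,d,c,s=grab("wrist"); print(s['position'],s['tcp_rot'].round(3).tolist(),s['opening'])
flasks(p,d,c)
p,d,c,s=grab("side"); flasks(p,d,c)
E
```

```text
[0.43902005 0.24538782 0.10313511] [[-0.946, -0.325, 0.001], [-0.325, 0.946, 0.0], [-0.001, -0.0, -1.0]] 0.7003805378510314
flask px [ 59. 125.] ctr [0.4371 0.0693] yaw cap -17.4 rect -13.6 cap [0.3899 0.0835] capdist 0.0492 w 0.0382 l 0.066
flask px [255. 194.] ctr [0.4366 0.247 ] yaw cap 19.3 rect 18.3 cap [0.3905 0.231 ] capdist 0.0488 w 0.0392 l 0.067
flask px [280. 200.] ctr [ 0.4199 -0.0536] yaw cap -0.8 rect 3.9 cap [ 0.3702 -0.0536] capdist 0.0497 w 0.0409 l 0.0618
flask px [258. 233.] ctr [0.4356 0.072 ] yaw cap -18.2 rect -11.9 cap [0.3886 0.0873] capdist 0.0494 w 0.0412 l 0.0624
flask px [232. 292.] ctr [0.4359 0.2521] yaw cap 16.3 rect 20.4 cap [0.3886 0.2379] capdist 0.0493 w 0.037 l 0.0657
```

Call:
{"op": "send_rows", "data": {
  "moves": [
    [0.007, 0.007, 0.12, 0, 0, 0],
    [0.007, 0.007, 0.24, 0, 0, 0],
    [0.007, 0.007, 0.34, 0, 0, 0],
    [0.007, 0.007, 0.385, 0, 0, 0],
    [0.007, 0.007, 0.392, 0, 0, 0],
    [0.007, 0.007, 0.392, 0, 0, 0]
  ]
}}

```text
time_s: 20.35
position: [0.4369, 0.2469, 0.0051]
tcp_rot: [[-0.945, -0.326, 0.001], [-0.326, 0.945, 0.0], [-0.001, -0.0, -1.0]]
force: [0.4, 0.9, 0.5]
opening: 0.701
grasp_force: 0.0
```

Call:
{"op": "send_rows", "data": {
  "moves": [
    [0, 0, 0, 0, 0, 0],
    [0, 0, 0, 0, 0, 0],
    [0, 0, 0, 0, 0, 0],
    [0, 0, 0, 0, 0, 0],
    [0, 0, 0, 0, 0, 0],
    [0, 0, 0, 0, 0, 0]
  ],
  "grip": 0.465
}}

```text
time_s: 20.95
position: [0.4363, 0.2473, 0.0047]
tcp_rot: [[-0.945, -0.327, 0.0], [-0.327, 0.945, 0.0], [-0.0, 0.0, -1.0]]
force: [-0.6, 0.7, 0.4]
opening: 0.467
grasp_force: 0.5
```

Call:
{"op": "send_rows", "data": {
  "moves": [
    [0, 0, 0, 0, 0, 0],
    [0, 0, 0, 0, 0, 0],
    [0, 0, 0, 0, 0, 0]
  ],
  "grip": 0.456
}}

```text
time_s: 21.25
position: [0.4363, 0.2472, 0.0046]
tcp_rot: [[-0.945, -0.326, -0.0], [-0.326, 0.945, 0.0], [0.0, 0.0, -1.0]]
force: [0.4, 1.1, 0.8]
opening: 0.457
grasp_force: 10.2
```

Call:
{"op": "send_rows", "data": {
  "moves": [
    [0, 0, -0.04, 0, 0, 0],
    [0, 0, -0.1, 0, 0, 0],
    [0, 0, -0.18, 0, 0, 0],
    [0, 0, -0.26, 0, 0, 0],
    [0, 0, -0.3, 0, 0, 0],
    [0, 0, -0.3, 0, 0, 0]
  ]
}}

```text
time_s: 21.85
position: [0.4373, 0.2473, 0.081]
tcp_rot: [[-0.945, -0.327, 0.003], [-0.327, 0.945, 0.001], [-0.003, -0.0, -1.0]]
force: [0.9, -0.4, -1.9]
opening: 0.459
grasp_force: 10.2
```

Call:
{"op": "send_rows", "data": {
  "moves": [
    [-0.03, -0.04, 0, 0, 0, 0.02],
    [-0.08, -0.1, 0, 0, 0, 0.04],
    [-0.14, -0.18, 0, 0, 0, 0.07],
    [-0.2, -0.26, 0, 0, 0, 0.1],
    [-0.26, -0.34, 0, 0, 0, 0.13],
    [-0.32, -0.42, 0, 0, 0, 0.16],
    [-0.38, -0.49, 0, 0, 0, 0.19],
    [-0.43, -0.55, 0, 0, 0, 0.22],
    [-0.465, -0.59, 0, 0, 0, 0.235],
    [-0.481, -0.611, 0, 0, 0, 0.242],
    [-0.481, -0.611, 0, 0, 0, 0.242],
    [-0.481, -0.611, 0, 0, 0, 0.242]
  ]
}}

```text
time_s: 23.05
position: [0.5988, 0.1421, 0.0791]
tcp_rot: [[-0.999, 0.047, -0.002], [0.047, 0.999, 0.0], [0.002, -0.0, -1.0]]
force: [-0.5, -0.6, -1.4]
opening: 0.459
grasp_force: 10.2
```

```bash
cat >> h.py <<'E'
O=np.array([.5946,.0311]); TH=np.radians(-2.7)
XA=np.array([np.cos(TH),np.sin(TH)]); YA=np.array([-np.sin(TH),np.cos(TH)])
def lane(i): return O+YA*(i-1.5)*.074
def body(p,d,c,z0,z1,near,r=.06):
    """pink body's centre, rocker frame mm offset, from points at heights z0..z1"""
    W=cloud(d,c); pk=((mask(p,0,14,15,100,130)>0)|(mask(p,165,180,15,100,130)>0))
    m=pk&(W[...,2]>z0)&(W[...,2]<z1)&(np.hypot(W[...,0]-near[0],W[...,1]-near[1])<r)
    if m.sum()<20: print('few',m.sum()); return
    q=(W[m][:,:2]-near)@np.c_[XA,YA]*1000; print(m.sum(),'x',np.percentile(q[:,0],[1,99]).round(1),'y',np.percentile(q[:,1],[1,99]).round(1),rect(W[m]))
E
python3 - <<'E'
from h import *
p,d,c,s=grab("wrist"); print(s['position'],s['tcp_rot'].round(3).tolist(),s['opening'],s['grasp_force'],lane(3))
body(p,d,c,.08,.12,lane(3))
p,d,c,s=grab("side");body(p,d,c,.08,.12,lane(3))
p,d,c,s=grab("scene");body(p,d,c,.08,.12,lane(3))
E
```

```text
[0.59884589 0.1421481  0.07908533] [[-0.999, 0.047, -0.002], [0.047, 0.999, 0.0], [0.002, -0.0, -1.0]] 0.4591509338741679 10.204946994781494 [0.59982882 0.14197678]
5650 x [-36.8  30.6] y [-20.9  18.7] (array([0.5965, 0.1442]), (51.6, 70.4), 87.71)
212 x [-35.5  -7.1] y [-20.9  23. ] (array([0.5782, 0.1414]), (52.0, 29.8), 86.85)
201 x [-22.1  31.1] y [-16.8  27.6] (array([0.6107, 0.1527]), (45.2, 63.0), 34.49)
```

Call:
{"op": "send_rows", "data": {
  "moves": [
    [-0.003, 0, 0.04, 0, 0, 0],
    [-0.003, 0, 0.08, 0, 0, 0],
    [-0.003, 0, 0.1, 0, 0, 0],
    [-0.003, 0, 0.11, 0, 0, 0],
    [-0.003, 0, 0.116, 0, 0, 0],
    [-0.003, 0, 0.118, 0, 0, 0],
    [-0.003, 0, 0.118, 0, 0, 0]
  ]
}}

```text
time_s: 23.9
position: [0.6008, 0.142, 0.0502]
tcp_rot: [[-0.999, 0.047, 0.0], [0.047, 0.999, 0.0], [-0.0, 0.0, -1.0]]
force: [0.2, 0.2, -2.3]
opening: 0.464
grasp_force: 10.2
```

Call:
{"op": "send_rows", "data": {
  "moves": [
    [0, 0, 0, 0, 0, 0],
    [0, 0, 0, 0, 0, 0],
    [0, 0, 0, 0, 0, 0],
    [0, 0, 0, 0, 0, 0],
    [0, 0, 0, 0, 0, 0]
  ],
  "grip": 0.62
}}

```text
time_s: 24.4
position: [0.6007, 0.142, 0.0502]
tcp_rot: [[-0.999, 0.047, 0.0], [0.047, 0.999, 0.0], [-0.0, 0.0, -1.0]]
force: [-0.7, 0.2, 0.0]
opening: 0.617
grasp_force: 0.0
```

Call:
{"op": "send_rows", "data": {
  "moves": [
    [0, 0, -0.05, 0, 0, 0],
    [0, 0, -0.15, 0, 0, 0],
    [0, 0, -0.3, 0, 0, 0],
    [0.15, 0, -0.45, 0, 0, 0],
    [0.3, 0, -0.6, 0, 0, 0],
    [0.45, 0, -0.7, 0, 0, 0],
    [0.6, 0, -0.8, 0, 0, 0],
    [0.6, 0, -0.8, 0, 0, 0],
    [0.6, 0, -0.8, 0, 0, 0]
  ]
}}

```text
time_s: 25.3
position: [0.4511, 0.1493, 0.2518]
tcp_rot: [[-0.999, 0.047, 0.004], [0.047, 0.999, 0.0], [-0.004, 0.0, -1.0]]
force: [-0.6, 1.1, -0.8]
opening: 0.621
grasp_force: 0.0
```

```bash
python3 - <<'E'
from h import *
p,d,c,s=grab("wrist"); print(s['position'],s['tcp_rot'].round(3).tolist(),s['opening'],s['time_s'])
body(p,d,c,.062,.075,lane(3)); flasks(p,d,c); cv2.imwrite("pics/w4.png",p[...,::-1])
E
```

```text
[0.4511103  0.14929658 0.25175197] [[-0.999, 0.047, 0.004], [0.047, 0.999, 0.0], [-0.004, 0.0, -1.0]] 0.6214633356437883 25.3
395 x [-33.9  33. ] y [-19.3  18.6] (array([0.5991, 0.1415]), (38.1, 68.0), 86.66)
flask px [104. 144.] ctr [ 0.4207 -0.0563] yaw cap 1.6 rect 4.8 cap [ 0.3719 -0.0581] capdist 0.0488 w 0.0386 l 0.0657
flask px [194. 155.] ctr [0.4379 0.0691] yaw cap -14.4 rect -13.7 cap [0.3901 0.0808] capdist 0.0492 w 0.039 l 0.0675
```

Call:
{"op": "send_rows", "data": {
  "moves": [
    [0.038, -0.323, 0.607, 0, 0, 0.123],
    [0.038, -0.323, 0.607, 0, 0, 0.123],
    [0.038, -0.323, 0.607, 0, 0, 0.123],
    [0.038, -0.323, 0.607, 0, 0, 0.123],
    [0.038, -0.323, 0.607, 0, 0, 0.123],
    [0.038, -0.323, 0.607, 0, 0, 0.123],
    [0.038, -0.323, 0.607, 0, 0, 0.123]
  ],
  "grip": 0.7
}}

```text
time_s: 26.05
position: [0.4391, 0.0692, 0.0989]
tcp_rot: [[-0.971, 0.238, 0.002], [0.238, 0.971, -0.0], [-0.002, 0.0, -1.0]]
force: [-0.7, -0.0, -0.0]
opening: 0.697
grasp_force: 0.0
```

```bash
python3 - <<'E'
from h import *
p,d,c,s=grab("wrist"); print(s['position'],s['tcp_rot'].round(3).tolist(),s['opening'])
flasks(p,d,c)
E
```

```text
[0.4390654  0.06915054 0.09893083] [[-0.971, 0.238, 0.002], [0.238, 0.971, -0.0], [-0.002, 0.0, -1.0]] 0.6974547910216302
flask px [251. 194.] ctr [0.4371 0.0685] yaw cap -13.3 rect -13.3 cap [0.39   0.0796] capdist 0.0484 w 0.039 l 0.0669
flask px [113. 203.] ctr [ 0.4192 -0.0567] yaw cap 0.3 rect 4.9 cap [ 0.3718 -0.0574] capdist 0.0474 w 0.0386 l 0.0646
```

Call:
{"op": "send_rows", "data": {
  "moves": [
    [0.007, -0.004, 0.12, 0, 0, 0],
    [0.007, -0.004, 0.24, 0, 0, 0],
    [0.007, -0.004, 0.33, 0, 0, 0],
    [0.007, -0.004, 0.37, 0, 0, 0],
    [0.007, -0.004, 0.377, 0, 0, 0],
    [0.007, -0.004, 0.377, 0, 0, 0]
  ]
}}

```text
time_s: 26.7
position: [0.4362, 0.0686, 0.0047]
tcp_rot: [[-0.971, 0.238, 0.002], [0.238, 0.971, -0.0], [-0.002, 0.0, -1.0]]
force: [-0.1, -0.2, -0.7]
opening: 0.7
grasp_force: 0.0
```

Call:
{"op": "send_rows", "data": {
  "moves": [
    [0, 0, 0, 0, 0, 0],
    [0, 0, 0, 0, 0, 0],
    [0, 0, 0, 0, 0, 0],
    [0, 0, 0, 0, 0, 0],
    [0, 0, 0, 0, 0, 0],
    [0, 0, 0, 0, 0, 0]
  ],
  "grip": 0.465
}}

```text
time_s: 27.3
position: [0.4357, 0.0683, 0.0042]
tcp_rot: [[-0.971, 0.239, 0.001], [0.239, 0.971, 0.0], [-0.001, 0.0, -1.0]]
force: [-0.2, 0.6, 1.0]
opening: 0.47
grasp_force: 0.4
```

Call:
{"op": "send_rows", "data": {
  "moves": [
    [0, 0, 0, 0, 0, 0],
    [0, 0, 0, 0, 0, 0],
    [0, 0, 0, 0, 0, 0]
  ],
  "grip": 0.456
}}

```text
time_s: 27.6
position: [0.4356, 0.0684, 0.0041]
tcp_rot: [[-0.971, 0.238, 0.0], [0.238, 0.971, 0.0], [-0.0, 0.0, -1.0]]
force: [0.2, 0.5, 0.3]
opening: 0.458
grasp_force: 10.3
```

Call:
{"op": "send_rows", "data": {
  "moves": [
    [0, 0, -0.04, 0, 0, 0],
    [0, 0, -0.1, 0, 0, 0],
    [0, 0, -0.18, 0, 0, 0],
    [0, 0, -0.26, 0, 0, 0],
    [0, 0, -0.3, 0, 0, 0],
    [0, 0, -0.3, 0, 0, 0]
  ]
}}

```text
time_s: 28.2
position: [0.4362, 0.0683, 0.0804]
tcp_rot: [[-0.971, 0.238, 0.003], [0.238, 0.971, -0.0], [-0.003, 0.0, -1.0]]
force: [-0.9, 0.6, -0.8]
opening: 0.462
grasp_force: 10.2
```

Call:
{"op": "send_rows", "data": {
  "moves": [
    [-0.04, 0.01, 0, 0, 0, -0.01],
    [-0.1, 0.025, 0, 0, 0, -0.02],
    [-0.18, 0.044, 0, 0, 0, -0.04],
    [-0.27, 0.066, 0, 0, 0, -0.055],
    [-0.36, 0.088, 0, 0, 0, -0.07],
    [-0.45, 0.11, 0, 0, 0, -0.09],
    [-0.53, 0.129, 0, 0, 0, -0.105],
    [-0.59, 0.144, 0, 0, 0, -0.118],
    [-0.617, 0.15, 0, 0, 0, -0.123],
    [-0.617, 0.15, 0, 0, 0, -0.123],
    [-0.617, 0.15, 0, 0, 0, -0.123]
  ]
}}

```text
time_s: 29.3
position: [0.5929, 0.0681, 0.0781]
tcp_rot: [[-0.999, 0.048, -0.003], [0.048, 0.999, 0.0], [0.003, 0.0, -1.0]]
force: [0.8, 0.5, -1.6]
opening: 0.459
grasp_force: 10.2
```

```bash
python3 - <<'E'
from h import *
p,d,c,s=grab("wrist"); print(s['position'],s['tcp_rot'].round(3).tolist(),s['opening'],s['grasp_force'],lane(2))
body(p,d,c,.08,.12,lane(2))
E
```

```text
[0.59290913 0.06810148 0.07810626] [[-0.999, 0.048, -0.003], [0.048, 0.999, 0.0], [0.003, 0.0, -1.0]] 0.4585540335332181 10.249372869729996 [0.59634294 0.06805893]
5698 x [-38.7  28.4] y [-21.1  18.7] (array([0.5911, 0.0715]), (54.0, 70.5), 86.5)
```

Call:
{"op": "send_rows", "data": {
  "moves": [
    [-0.003, 0, 0.04, 0, 0, 0],
    [-0.003, 0, 0.08, 0, 0, 0],
    [-0.003, 0, 0.1, 0, 0, 0],
    [-0.003, 0, 0.11, 0, 0, 0],
    [-0.003, 0, 0.116, 0, 0, 0],
    [-0.003, 0, 0.119, 0, 0, 0],
    [-0.003, 0, 0.119, 0, 0, 0]
  ]
}}

```text
time_s: 30.05
position: [0.5951, 0.0679, 0.0494]
tcp_rot: [[-0.999, 0.048, 0.0], [0.048, 0.999, 0.0], [-0.0, 0.0, -1.0]]
force: [-0.2, -0.8, -1.1]
opening: 0.462
grasp_force: 10.2
```

Call:
{"op": "send_rows", "data": {
  "moves": [
    [0, 0, 0, 0, 0, 0],
    [0, 0, 0, 0, 0, 0],
    [0, 0, 0, 0, 0, 0],
    [0, 0, 0, 0, 0, 0],
    [0, 0, 0, 0, 0, 0]
  ],
  "grip": 0.6
}}

```text
time_s: 30.55
position: [0.5951, 0.0679, 0.0494]
tcp_rot: [[-0.999, 0.047, 0.0], [0.047, 0.999, -0.0], [-0.0, -0.0, -1.0]]
force: [-0.9, 0.4, 0.2]
opening: 0.598
grasp_force: 0.0
```

Call:
{"op": "send_rows", "data": {
  "moves": [
    [0, 0, -0.05, 0, 0, 0],
    [0, 0, -0.15, 0, 0, 0],
    [0, 0, -0.3, 0, 0, 0],
    [0.15, 0, -0.45, 0, 0, 0],
    [0.3, -0.1, -0.6, 0, 0, 0],
    [0.45, -0.2, -0.7, 0, 0, 0],
    [0.6, -0.3, -0.8, 0, 0, 0],
    [0.6, -0.3, -0.8, 0, 0, 0],
    [0.6, -0.3, -0.8, 0, 0, 0]
  ]
}}

```text
time_s: 31.45
position: [0.4412, -0.0004, 0.2512]
tcp_rot: [[-0.999, 0.049, 0.004], [0.049, 0.999, -0.001], [-0.004, -0.001, -1.0]]
force: [0.1, -0.3, 0.1]
opening: 0.597
grasp_force: 0.0
```

```bash
python3 - <<'E'
from h import *
p,d,c,s=grab("wrist"); print(s['position'],s['tcp_rot'].round(3).tolist(),s['opening'],s['time_s'])
for i in(2,3): body(p,d,c,.062,.075,lane(i),.05)
flasks(p,d,c); cv2.imwrite("pics/w5.png",p[...,::-1])
E
```

```text
[ 4.41185185e-01 -4.27163870e-04  2.51182526e-01] [[-0.999, 0.049, 0.004], [0.049, 0.999, -0.001], [-0.004, -0.001, -1.0]] 0.5968842546228241 31.45
83 x [-27.7  31.8] y [-21.   -3.6] (array([0.5976, 0.054 ]), (60.3, 17.1), 1.32)
few 0
flask px [208. 163.] ctr [ 0.422  -0.0625] yaw cap 0.1 rect 5.3 cap [ 0.372  -0.0606] capdist 0.0501 w 0.0282 l 0.0283
```

Call:
{"op": "send_rows", "data": {
  "moves": [
    [0.074, -0.23, 0.4, 0, 0, -0.084],
    [0.074, -0.23, 0.5, 0, 0, -0.084],
    [0.074, -0.23, 0.605, 0, 0, -0.084],
    [0.074, -0.23, 0.605, 0, 0, -0.084],
    [0.074, -0.23, 0.605, 0, 0, -0.084],
    [0.074, -0.23, 0.605, 0, 0, -0.084],
    [0.074, -0.23, 0.605, 0, 0, -0.084]
  ],
  "grip": 0.66
}}

```text
time_s: 32.2
position: [0.4219, -0.0563, 0.0986]
tcp_rot: [[-0.996, -0.085, 0.002], [-0.085, 0.996, -0.001], [-0.002, -0.001, -1.0]]
force: [0.1, -0.5, -0.2]
opening: 0.658
grasp_force: 0.0
```

```bash
python3 - <<'E'
from h import *
p,d,c,s=grab("wrist"); print(s['position'],s['tcp_rot'].round(3).tolist(),s['opening'])
flasks(p,d,c); cv2.imwrite("pics/w6.png",p[...,::-1])
E
```

```text
[ 0.42193144 -0.05632482  0.09862527] [[-0.996, -0.085, 0.002], [-0.085, 0.996, -0.001], [-0.002, -0.001, -1.0]] 0.6582336347480554
flask px [252. 195.] ctr [ 0.4198 -0.0574] yaw cap 5.3 rect 5.0 cap [ 0.3715 -0.0619] capdist 0.0485 w 0.039 l 0.0667
```

View pics/w6.png

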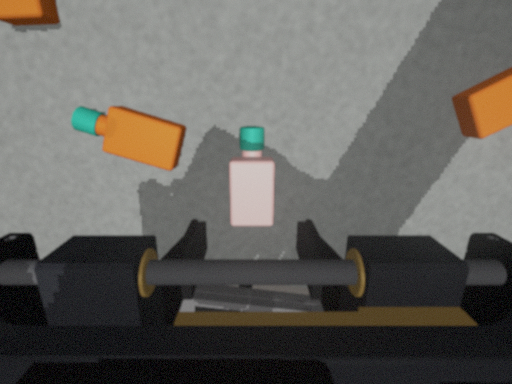

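One pink flask (252,190) sits between the open fingers, and the orange look-alike (145,137) is clear of them. Gripping it now.

Call:
{"op": "send_rows", "data": {
  "moves": [
    [0.004, -0.004, 0.12, 0, 0, 0],
    [0.004, -0.004, 0.24, 0, 0, 0],
    [0.004, -0.004, 0.33, 0, 0, 0],
    [0.004, -0.004, 0.37, 0, 0, 0],
    [0.004, -0.004, 0.376, 0, 0, 0],
    [0.004, -0.004, 0.376, 0, 0, 0]
  ]
}}

```text
time_s: 32.85
position: [0.4202, -0.0575, 0.0047]
tcp_rot: [[-0.996, -0.085, 0.001], [-0.085, 0.996, -0.001], [-0.001, -0.001, -1.0]]
force: [0.3, 0.3, 0.5]
opening: 0.66
grasp_force: 0.0
```

Call:
{"op": "send_rows", "data": {
  "moves": [
    [0, 0, 0, 0, 0, 0],
    [0, 0, 0, 0, 0, 0],
    [0, 0, 0, 0, 0, 0],
    [0, 0, 0, 0, 0, 0],
    [0, 0, 0, 0, 0, 0],
    [0, 0, 0, 0, 0, 0]
  ],
  "grip": 0.465
}}

```text
time_s: 33.45
position: [0.4194, -0.0574, 0.0041]
tcp_rot: [[-0.996, -0.084, -0.0], [-0.084, 0.996, 0.0], [0.0, 0.0, -1.0]]
force: [-0.2, 1.8, -0.0]
opening: 0.469
grasp_force: 0.4
```

Call:
{"op": "send_rows", "data": {
  "moves": [
    [0, 0, 0, 0, 0, 0],
    [0, 0, 0, 0, 0, 0],
    [0, 0, 0, 0, 0, 0]
  ],
  "grip": 0.456
}}

```text
time_s: 33.75
position: [0.4193, -0.0574, 0.004]
tcp_rot: [[-0.996, -0.084, -0.0], [-0.084, 0.996, 0.0], [0.0, 0.0, -1.0]]
force: [0.1, 1.8, 1.7]
opening: 0.458
grasp_force: 10.3
```

Call:
{"op": "send_rows", "data": {
  "moves": [
    [0, 0, -0.04, 0, 0, 0],
    [0, 0, -0.1, 0, 0, 0],
    [0, 0, -0.18, 0, 0, 0],
    [0, 0, -0.26, 0, 0, 0],
    [0, 0, -0.3, 0, 0, 0],
    [0, 0, -0.3, 0, 0, 0]
  ]
}}

```text
time_s: 34.35
position: [0.4203, -0.0579, 0.0804]
tcp_rot: [[-0.996, -0.084, 0.003], [-0.084, 0.996, -0.001], [-0.003, -0.002, -1.0]]
force: [-0.6, -0.3, 0.1]
opening: 0.461
grasp_force: 10.3
```

Call:
{"op": "send_rows", "data": {
  "moves": [
    [-0.04, -0.01, 0, 0, 0, 0.005],
    [-0.1, -0.022, 0, 0, 0, 0.015],
    [-0.18, -0.04, 0, 0, 0, 0.025],
    [-0.27, -0.06, 0, 0, 0, 0.035],
    [-0.36, -0.08, 0, 0, 0, 0.05],
    [-0.45, -0.1, 0, 0, 0, 0.06],
    [-0.54, -0.118, 0, 0, 0, 0.07],
    [-0.62, -0.135, 0, 0, 0, 0.08],
    [-0.667, -0.145, 0, 0, 0, 0.084],
    [-0.667, -0.145, 0, 0, 0, 0.084],
    [-0.667, -0.145, 0, 0, 0, 0.084],
    [-0.667, -0.145, 0, 0, 0, 0.084]
  ]
}}

```text
time_s: 35.55
position: [0.5872, -0.0791, 0.0781]
tcp_rot: [[-0.999, 0.048, -0.003], [0.048, 0.999, 0.001], [0.003, 0.001, -1.0]]
force: [-0.4, -0.6, -1.0]
opening: 0.459
grasp_force: 10.3
```

```bash
python3 - <<'E'
from h import *
p,d,c,s=grab("wrist"); print(s['position'],s['tcp_rot'].round(3).tolist(),s['opening'],s['grasp_force'],lane(0))
body(p,d,c,.08,.12,lane(0))
E
```

```text
[ 0.58724114 -0.07908356  0.07812975] [[-0.999, 0.048, -0.003], [0.048, 0.999, 0.001], [0.003, 0.001, -1.0]] 0.4586448020271583 10.250305831432343 [ 0.58937118 -0.07977678]
5667 x [-38.1  28.9] y [-20.5  19.3] (array([ 0.5848, -0.0758]), (53.7, 70.6), 88.87)
```

Call:
{"op": "send_rows", "data": {
  "moves": [
    [-0.002, -0.001, 0.04, 0, 0, 0],
    [-0.002, -0.001, 0.08, 0, 0, 0],
    [-0.002, -0.001, 0.1, 0, 0, 0],
    [-0.002, -0.001, 0.11, 0, 0, 0],
    [-0.002, -0.001, 0.116, 0, 0, 0],
    [-0.002, -0.001, 0.119, 0, 0, 0],
    [-0.002, -0.001, 0.119, 0, 0, 0]
  ]
}}

```text
time_s: 36.3
position: [0.5894, -0.0798, 0.0494]
tcp_rot: [[-0.999, 0.047, 0.0], [0.047, 0.999, -0.0], [-0.0, -0.0, -1.0]]
force: [0.0, -1.4, 0.1]
opening: 0.456
grasp_force: 10.3
```

Call:
{"op": "send_rows", "data": {
  "moves": [
    [0, 0, 0, 0, 0, 0],
    [0, 0, 0, 0, 0, 0],
    [0, 0, 0, 0, 0, 0],
    [0, 0, 0, 0, 0, 0],
    [0, 0, 0, 0, 0, 0]
  ],
  "grip": 0.6
}}

```text
time_s: 36.8
position: [0.5893, -0.0798, 0.0494]
tcp_rot: [[-0.999, 0.047, 0.0], [0.047, 0.999, -0.0], [-0.0, -0.0, -1.0]]
force: [0.1, 0.7, 0.4]
opening: 0.595
grasp_force: 0.0
```

Call:
{"op": "send_rows", "data": {
  "moves": [
    [0, 0, -0.05, 0, 0, 0],
    [0, 0, -0.15, 0, 0, 0],
    [0, 0, -0.3, 0, 0, 0],
    [0.15, 0.15, -0.45, 0, 0, 0],
    [0.3, 0.3, -0.6, 0, 0, 0],
    [0.4, 0.42, -0.75, 0, 0, 0],
    [0.4, 0.45, -0.85, 0, 0, 0],
    [0.4, 0.45, -0.85, 0, 0, 0],
    [0.4, 0.45, -0.85, 0, 0, 0],
    [0.4, 0.45, -0.85, 0, 0, 0]
  ]
}}

```text
time_s: 37.8
position: [0.4946, 0.0369, 0.2615]
tcp_rot: [[-0.999, 0.048, -0.0], [0.048, 0.999, -0.0], [0.0, -0.0, -1.0]]
force: [0.2, -0.3, 0.3]
opening: 0.602
grasp_force: 0.0
```

```bash
python3 - <<'E'
from h import *
p,d,c,s=grab("wrist"); print(s['position'],s['tcp_rot'].round(3).tolist(),s['opening'],s['time_s'])
for i in(0,2,3): body(p,d,c,.062,.075,lane(i),.05)
cv2.imwrite("pics/w7.png",p[...,::-1])
for n in("side","scene"):
    p,d,c,s=grab(n); print(n)
    for i in(0,2,3): body(p,d,c,.062,.075,lane(i),.05)
E
```

```text
[0.49460466 0.0369138  0.26150971] [[-0.999, 0.048, -0.0], [0.048, 0.999, -0.0], [0.0, -0.0, -1.0]] 0.6024271108105728 37.8
921 x [-35.1  27.8] y [-19.2  19.1] (array([ 0.5865, -0.0796]), (39.5, 69.0), 88.52)
1209 x [-34.6  31.4] y [-20.7  18.3] (array([0.5943, 0.0673]), (39.5, 69.5), 87.88)
895 x [-33.2  28.4] y [-20.6  17.9] (array([0.5989, 0.1404]), (40.8, 66.7), 84.3)
side
276 x [-34.  31.] y [-17.3  23.4] (array([ 0.5878, -0.0768]), (41.4, 66.5), 88.43)
329 x [-32.9  30.5] y [-17.1  22.9] (array([0.595 , 0.0698]), (43.8, 67.5), 87.42)
377 x [-32.1  32.6] y [-17.8  22.8] (array([0.5992, 0.1442]), (43.1, 68.0), 87.37)
scene
210 x [-32.9  31.7] y [-14.6  26.9] (array([ 0.5875, -0.0734]), (45.4, 69.2), 85.77)
265 x [-34.5  31. ] y [-15.8  25.4] (array([0.5934, 0.0729]), (45.8, 69.8), 87.47)
299 x [-31.3  33. ] y [-17.5  25.2] (array([0.5974, 0.131 ]), (74.4, 69.8), 82.74)
```

View pics/w7.png

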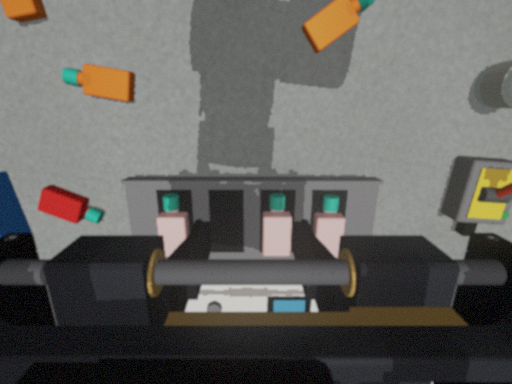

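All three flasks lie capped-end-near on their mats, at (173,225), (277,230) and (329,228). Each is within about 1.5 mm of its lane middle. Next I'll shut the keeper by pushing it from behind with closed fingers.

Call:
{"op": "send_rows", "data": {
  "moves": [
    [-0.2, -0.001, 0, 0, 0, 0],
    [-0.4, -0.002, 0, 0, 0, 0],
    [-0.6, -0.003, 0, 0, 0, 0],
    [-0.8, -0.003, 0, 0, 0, 0],
    [-0.92, -0.003, 0, 0, 0, 0],
    [-0.92, -0.003, 0, 0, 0, 0],
    [-0.92, -0.003, 0, 0, 0, 0],
    [-0.92, -0.003, 0, 0, 0, 0]
  ],
  "grip": 0
}}

```text
time_s: 38.75
position: [0.7229, 0.0253, 0.2605]
tcp_rot: [[-0.999, 0.048, -0.003], [0.048, 0.999, 0.0], [0.003, 0.0, -1.0]]
force: [0.8, 0.1, -0.4]
opening: 0.022
grasp_force: 0.0
```

Call:
{"op": "send_rows", "data": {
  "moves": [
    [0, 0, 0.15, 0, 0, 0],
    [0, 0, 0.3, 0, 0, 0],
    [0, 0, 0.45, 0, 0, 0],
    [0, 0, 0.546, 0, 0, 0],
    [0, 0, 0.546, 0, 0, 0],
    [0, 0, 0.546, 0, 0, 0]
  ]
}}

```text
time_s: 39.35
position: [0.7239, 0.0257, 0.126]
tcp_rot: [[-0.999, 0.048, -0.0], [0.048, 0.999, 0.0], [0.0, 0.0, -1.0]]
force: [0.7, 0.5, 1.5]
opening: 0.005
grasp_force: 0.0
```

Call:
{"op": "send_rows", "data": {
  "moves": [
    [0.03, 0, 0, 0, 0, 0],
    [0.06, 0, 0, 0, 0, 0],
    [0.09, 0, 0, 0, 0, 0],
    [0.12, 0, 0, 0, 0, 0],
    [0.15, 0, 0, 0, 0, 0],
    [0.18, 0, 0, 0, 0, 0],
    [0.21, 0, 0, 0, 0, 0],
    [0.24, 0, 0, 0, 0, 0],
    [0.27, 0, 0, 0, 0, 0],
    [0.3, 0, 0, 0, 0, 0],
    [0.32, 0, 0, 0, 0, 0],
    [0.34, 0, 0, 0, 0, 0]
  ]
}}

```text
time_s: 40.55
position: [0.6374, 0.03, 0.1245]
tcp_rot: [[-0.999, 0.047, -0.004], [0.047, 0.999, 0.0], [0.004, 0.0, -1.0]]
force: [0.3, -0.0, -0.7]
opening: 0.002
grasp_force: 0.0
```

Call:
{"op": "send_rows", "data": {
  "moves": [
    [0.015, 0, 0, 0, 0, 0],
    [0.03, 0, 0, 0, 0, 0],
    [0.045, 0, 0, 0, 0, 0],
    [0.06, 0, 0, 0, 0, 0],
    [0.068, 0, 0, 0, 0, 0],
    [0.068, 0, 0, 0, 0, 0]
  ]
}}

```text
time_s: 41.15
position: [0.6222, 0.0305, 0.1253]
tcp_rot: [[-0.999, 0.047, -0.0], [0.047, 0.999, 0.0], [0.0, 0.0, -1.0]]
force: [-0.5, 0.3, -0.1]
opening: 0.003
grasp_force: 0.0
```

```bash
python3 - <<'E'
from h import *
for n in("side","scene"):
    p,d,c,s=grab(n); W=cloud(d,c); m=(mask(p,5,18,130,100)>0)&(W[...,2]>.065)&(W[...,0]>.5); print(n,m.sum(),np.nanmean(W[m],0).round(3))
print(s['position'],s['force'])
E
```

```text
side 149 [0.576 0.118 0.087]
scene 141 [ 0.673 -0.259  0.11 ]
[0.62249712 0.03048062 0.12537501] [-0.91887909 -0.50168344 -0.39611139]
```

Call:
{"op": "send_rows", "data": {
  "moves": [
    [0, 0, -0.15, 0, 0, 0],
    [0, 0, -0.3, 0, 0, 0],
    [0.1, 0.2, -0.5, 0, 0, 0],
    [0.2, 0.4, -0.6, 0, 0, 0],
    [0.3, 0.6, -0.6, 0, 0, 0],
    [0.4, 0.8, -0.6, 0, 0, 0],
    [0.5, 0.9, -0.6, 0, 0, 0],
    [0.5, 0.9, -0.6, 0, 0, 0],
    [0.5, 0.9, -0.6, 0, 0, 0]
  ]
}}

```text
time_s: 42.15
position: [0.5059, 0.2644, 0.2758]
tcp_rot: [[-0.999, 0.042, -0.0], [0.042, 0.999, 0.001], [0.0, 0.001, -1.0]]
force: [-0.3, -0.0, -0.3]
opening: 0.005
grasp_force: 0.0
```

```bash
python3 - <<'E'
from h import *
ims=[]
for n in("side","scene"):
    p,d,c,s=grab(n); W=cloud(d,c); X,Y,Z=W[...,0],W[...,1],W[...,2]
    m=(mask(p,5,18,130,100)>0)&(Z>.055)&(Z<.17)&(X>.53)&(X<.72)&(abs(Y-.03)<.05); print(n,m.sum(),np.nanmean(W[m],0).round(3) if m.sum() else '')
    for i in(0,2,3): body(p,d,c,.062,.0735,lane(i),.05)
    b={'side':(110,110),'scene':(140,150)}[n]; ims.append(cv2.resize(p[b[1]:b[1]+180,b[0]:b[0]+180,::-1],(400,400),interpolation=cv2.INTER_CUBIC))
cv2.imwrite("pics/k.png",np.hstack(ims)); print(s['position'],s['time_s'])
E
```

```text
side 113 [0.594 0.034 0.085]
225 x [-33.8  30.2] y [-16.1  24. ] (array([ 0.5871, -0.0765]), (43.1, 67.1), 88.8)
182 x [-33.1   4.9] y [-17.1  23. ] (array([0.5831, 0.0716]), (42.5, 45.2), 23.89)
269 x [-32.9  31.5] y [-17.3  22.6] (array([0.5991, 0.1444]), (41.2, 69.4), 86.31)
scene 94 [0.598 0.035 0.083]
178 x [-31.6  31.7] y [-15.   26.6] (array([ 0.5892, -0.0755]), (44.1, 65.6), 89.48)
218 x [-32.7  30.8] y [-16.4  25.3] (array([0.5956, 0.0726]), (43.8, 69.3), 89.04)
250 x [-33.2  33.1] y [-32.3  25.6] (array([0.5996, 0.1303]), (75.0, 69.7), 89.63)
[0.50735289 0.26272861 0.27565949] 42.2
```

View pics/k.png

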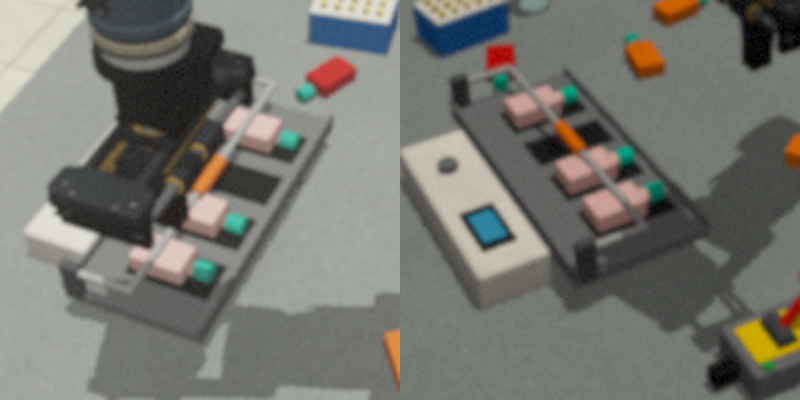

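The keeper is shut over the three flasks: the sleeve is at (570,135) in the right half, level over the lanes' middle. Last, I'll throw the isolator to on.

Call:
{"op": "send_rows", "data": {
  "moves": [
    [0.05, 0.2, 0, 0, 0, 0],
    [0.11, 0.4, 0, 0, 0, 0],
    [0.11, 0.488, 0, 0, 0, 0],
    [0.11, 0.488, 0.2, 0, 0, 0],
    [0.11, 0.488, 0.4, 0, 0, 0],
    [0.11, 0.488, 0.6, 0, 0, 0],
    [0.11, 0.488, 0.73, 0, 0, 0],
    [0.11, 0.488, 0.763, 0, 0, 0],
    [0.11, 0.488, 0.763, 0, 0, 0],
    [0.11, 0.488, 0.763, 0, 0, 0]
  ]
}}

```text
time_s: 43.25
position: [0.4887, 0.3845, 0.0862]
tcp_rot: [[-0.999, 0.049, 0.003], [0.049, 0.999, 0.002], [-0.003, 0.002, -1.0]]
force: [-0.0, -0.3, 0.6]
opening: 0.001
grasp_force: 0.0
```

Call:
{"op": "send_rows", "data": {
  "moves": [
    [-0.04, -0.002, 0, 0, 0, 0],
    [-0.07, -0.004, 0, 0, 0, 0],
    [-0.1, -0.006, 0, 0, 0, 0],
    [-0.14, -0.008, 0, 0, 0, 0],
    [-0.18, -0.011, 0, 0, 0, 0],
    [-0.22, -0.014, 0, 0, 0, 0],
    [-0.26, -0.017, 0, 0, 0, 0],
    [-0.3, -0.02, 0, 0, 0, 0],
    [-0.335, -0.022, 0, 0, 0, 0],
    [-0.335, -0.022, 0, 0, 0, 0]
  ]
}}

```text
time_s: 44.25
position: [0.5716, 0.3744, 0.0844]
tcp_rot: [[-0.999, 0.049, 0.0], [0.049, 0.999, 0.0], [-0.0, 0.0, -1.0]]
force: [0.1, -0.5, 0.9]
opening: 0.006
grasp_force: 0.2
```

Call:
{"op": "send_rows", "data": {
  "moves": [
    [0.05, 0, 0, 0, 0, 0],
    [0.05, 0, -0.2, 0, 0, 0],
    [0.05, 0, -0.4, 0, 0, 0],
    [0.05, 0, -0.6, 0, 0, 0],
    [0.2, -0.3, -0.6, 0, 0, 0],
    [0.35, -0.6, -0.6, 0, 0, 0],
    [0.35, -0.6, -0.6, 0, 0, 0],
    [0.35, -0.6, -0.6, 0, 0, 0],
    [0.35, -0.6, -0.6, 0, 0, 0]
  ]
}}

```text
time_s: 45.15
position: [0.4721, 0.2274, 0.2344]
tcp_rot: [[-0.999, 0.049, -0.003], [0.049, 0.999, -0.001], [0.003, -0.001, -1.0]]
force: [0.8, 0.2, -0.5]
opening: 0.005
grasp_force: 0.0
```

```bash
python3 - <<'E'
from h import *
for n in("side","scene"):
    p,d,c,s=grab(n); W=cloud(d,c); X,Y,Z=W[...,0],W[...,1],W[...,2]
    m=(X>.47)&(X<.66)&(Y>.31)&(Y<.45)&(Z>.07)&(Z<.12)&(mask(p,0,6,120,70)>0); print(n,'lever',m.sum(),np.nanmean(W[m],0).round(4))
    m=(mask(p,5,18,130,100)>0)&(Z>.055)&(Z<.17)&(X>.53)&(X<.72)&(abs(Y-.03)<.05); print('sleeve',m.sum(),np.nanmean(W[m],0).round(3))
    for i in(0,2,3): body(p,d,c,.062,.0735,lane(i),.05)
    cv2.imwrite(f"pics/{n}9.png",p[...,::-1])
print(s['position'],s['force'],s['time_s'])
E
```

```text
side lever 194 [0.5888 0.379  0.0929]
sleeve 0 [nan nan nan]
23 x [-34.4 -25.6] y [-15.6  15.1] (array([ 0.5591, -0.0789]), (31.3, 9.4), 89.5)
few 0
225 x [-33.3  32. ] y [-4.4 22.8] (array([0.6002, 0.1515]), (28.6, 68.5), 86.82)
scene lever 127 [0.5957 0.3801 0.0948]
sleeve 95 [0.598 0.036 0.083]
170 x [-30.9  31.9] y [-16.1  26.2] (array([ 0.5889, -0.0753]), (68.1, 46.9), 7.99)
222 x [-34.4  31.4] y [-16.2  25.7] (array([0.5941, 0.0715]), (47.3, 68.5), 86.0)
256 x [-34.7  32.4] y [-48.5  25.1] (array([0.5974, 0.1409]), (75.3, 68.0), 53.72)
[0.47406258 0.22870224 0.23471493] [0.55603221 0.16685728 0.75114809] 45.2<stdin>:5: RuntimeWarning: Mean of empty slice
```

View pics/scene9.png

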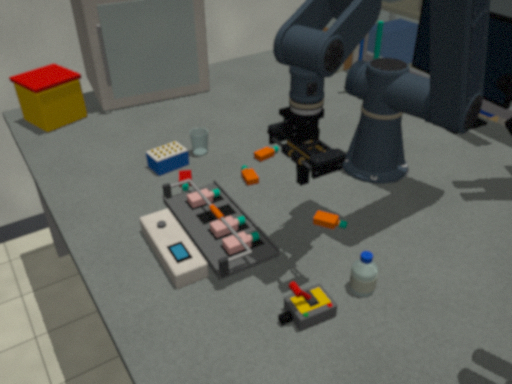

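The lever is on (300,290), and its position matches the first reading. The keeper is shut over all three flasks, and the tip box, bottle and beaker stand where they were.

```bash
python3 -c "
from rig import ticket; print(ticket.hand_in())"
```

```text
the job is handed in; nothing more can be done
None
```

I handed the job in after about 45 s of robot time: all three flasks lie in lanes 0, 2 and 3, each within about 2 mm of centre. Grip was about 10 N at each finger, the keeper is shut and the isolator is back on, all in the order asked.

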